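# Set up a three-point sag test on a printed bar

## Task

Set up the bending test on the aluminium test base, seen from the side opposite the upright rule (rule at the back): stand the knife-edge support on the left scribed line and the roller support on the right one, each centred on its line with its edge or roller running along the line, and stand the rubber-topped catch block on the cross midway between them. Then lay the printed white test bar flat across both supports, centred, with equal overhang at each end, and last stand the larger of the two steel weights upright on the bar's mid-span line, centred across the bar. Leave the smaller weight where it is, let go of everything and leave it all at rest.

Things in the scene. Friction and masses are not known exactly. Their poses are not given: they have to be found in the camera images.
- test_base: Fixed aluminium plate 210 (x) x 280 (y) x 10 mm; origin at the centre of its underside, on the bench. +x points to the back edge, where an upright steel rule (foot 40 mm wide, top 92 mm above the bench) stands at y = 0, its foot's front at x = 87 mm; left is +y. Black scribed lines 130 mm long along x at y = +80 (left) and -80 mm (right), centred on x = 0; a scribed cross at x = y = 0.
- knife_support: Knife-edge support, loose: aluminium block 60 (x) x 30 (y) x 36 mm with a dark steel ridge like a roof along its top, running along x; ridge top at z = 50 mm. Origin: centre of its underside; z up. About 0.27 kg. The same turned half round. At the start it stands on a green cutting mat 3 mm thick, as do all the loose things listed here.
- roller_support: Roller support, loose: aluminium block 60 (x) x 30 (y) mm, sides 42 mm high, carrying a bright round steel bar of 18 mm diameter along x that stands proud of the block; its top at z = 50 mm. The bar does not turn. Origin: centre of its underside; z up. About 0.27 kg. The same turned half round.
- catch_block: Catch block, loose: pale wooden block 34 x 34 mm, 40 mm high including a black rubber pad 6 mm thick on top. Origin: centre of its underside; z up. About 0.06 kg. Under the bar it is 10 mm short of touching it.
- test_bar: Printed test bar, loose: white plastic, 40 (x) x 200 (y) x 10 mm, lying flat, long along its y, with a black line across its top at mid-length. Origin: centre of its underside; z up. About 0.06 kg. The same turned half round. It rests on the two supports with its underside 60 mm above the bench.
- large_weight: The larger steel weight, loose: cylinder of 42 mm diameter and 44 mm high, with a knob of 26 mm diameter on a 16 mm neck above it (knob from z = 52 to 66 mm). Origin: centre of its underside; z up. About 0.5 kg.
- small_weight: The smaller steel weight, of the same form, loose: cylinder of 29 mm diameter and 30 mm high, knob of 18 mm diameter, 52 mm high over all. Origin: centre of its underside. Not needed: to be left alone.
Mind the look-alikes: they are no part of the job. What is shaped like the roller_support but purple is not meant. What is shaped like the test_bar but blue is not meant.

How it is judged:
By the outcome, as a careful person would: the job done as asked, in the order asked, and still so for the second after the job is handed in, with the robot touching nothing.
It also fails if it takes over 131 s, if anything falls off the work surface, if the arm or the gripper's body presses on something with over 40 N, if the wrist force passes 120 N, or if a joint passes its speed limit or range.

## Robot

A 7-joint arm with a two-finger parallel gripper is mounted at the origin on the work surface. World frame = base frame: x ahead of the robot, y to its left, z up, the work surface at z = 0. Lengths are in m, angles in rad, forces in N, time in s.
With the tool pointing down it reaches from about 0.35 to 0.9 m from the base axis. Payload 8.1 kg.
Tool frame: the origin (TCP) lies on the centre line of the jaws, within the pads' length; the fingertips stand 17 mm ahead of it and the grasp point (between the pads) lies 2 mm behind it; z points along the fingers, y is the direction in which the jaws open and shut (so a half turn about z gives the same grasp; the last joint's range is limited). The gripper opens to 92 mm and grips with 3 to 60 N. Pads are 19 mm wide; open, the fingers measure 130 mm over their backs; the gripper's body (75 mm by 190 mm) begins 47 mm behind the grasp point.
Start: joints at [1.169, 0.434, 0.025, 1.573, -0.012, 1.134, -0.075], TCP at [0.184, -0.597, 0.209] pointing down, gripper open.
Joint ranges: [-2.62, 2.62], [-0.44, 2.09], [-1.27, 1.32], [0.08, 2.57], [-1.32, 4.46], [0.12, 2], [-2.74, 2.74]. Speed limits (rad/s): [2.22, 2.22, 3.01, 3.01, 3.14, 3.14, 3.14].

## Interface

Orientations are given as a rotation vector (axis times angle).
In Python, from cell import arm, imaging, job gives the robot as it stands.
- The arm moves only by the tool jog_arm, never from a script. Its argument "moves" is a list of rows, each an object with "fingers": the closure, from -1 (fully open) to 1 (shut); "xyz": the shift along the tool's x, y, z in cm, a list of three; "angular": the turn, a rotation vector about the tool's x, y, z in rad, a list of three. In form: [{"fingers": fingers, "xyz": [dx, dy, dz], "angular": [ax, ay, az]}, ...]. A call has 1 to 12 rows; each row is the pose to reach, as a shift and turn from the pose commanded when the call began, along the tool's axes at that moment; what a row does not reach only later rows make up. A row lasts 1/8 s, in which the tool goes at most 62.5 mm and 10.7 degrees, less where a joint would pass 70% of its speed; a pose out of reach is approached as far as the arm can. A call with a gripper value outside its range is refused whole. The fingers move at their own pace and stop on an object; "grip_force" is the grip in N (left out, the last holds). Time passes only in rows, so rows that repeat a pose let the fingers close. It gives the time, the measured TCP pose, the force and the opening at its end, in the units of the state.
- arm.observe(): the state, without advancing time (a new reading comes with each control period).
- imaging.get_image(name): name is "side" or "top" or "wrist"; returns the picture (384x512x3 uint8, red, green, blue); there is no depth.
- imaging.camera_params(name): a dict with "fx", "fy", "cx", "cy" (pixels), "rvec" (rotation vector, rad) and "tvec" (3), from world to camera coordinates, as OpenCV has them; the wrist camera has in their place "hand_eye" (4x4, takes a point from camera to tool coordinates, whose origin is the TCP and whose axes are the flange's). Camera axes: x right, y down, z forward; pixel columns grow to the right and rows downward; lengths in m; the calibration is good to about 2 mm. A picture is of the moment at which its call begins: read the wrist's pose just before it. camera_params takes no time and is no camera call.
- job.sign_off(): hands the job in, once; it reports no verdict.
The state is a dict: "clock": time; "joints": joint angles; "dq": joint speeds; "joint_efforts": joint torques, N m; "position": TCP position; "ee_rot": TCP orientation; "force": force on the tool from outside, world axes, zero at the start; "ft_torque": the same for the moment, N m; "width": opening from 0.0 (shut) to 1.0 (fully open).
Only numpy, scipy, OpenCV 4.12 (cv2) and the standard library are available. Lean on these libraries where they do the work, as an engineer would, in place of code of your own. Each camera call takes 0.05 s, during which the arm holds its last target. There are 200 camera calls.

## Working session

There is one attempt and no reset: what is moved stays moved. The work goes in short steps, Python scripts to look and compute and a tool call to move; the robot and the scene stay as the last step left them, time stands still between calls to the robot, and variables do not carry over. Pictures are saved under pics/ and viewed, about 12 in all and at most 16, crops included, and the job is handed in when it is done.

Besides the shell and the picture viewer there is one more tool, called as a command line: name --argument value ..., lists and objects as JSON in quotes. jog_arm: Moves the arm, as the interface text tells. Its arguments: {"type":"object","properties":{"moves":{"type":"array"},"grip_force":{"type":"number"}},"required":["moves"]}

```bash
ls; mkdir -p pics
python3 - <<'E'
from cell import arm, imaging, job
import cv2,numpy as np
s=arm.observe();print(s)
for n in("side","top","wrist"):
    p=imaging.camera_params(n);print(n,p)
for n in("side","top"):
    im=imaging.get_image(n);cv2.imwrite(f"pics/{n}0.png",im[:,:,::-1])
a=cv2.imread("pics/top0.png");cv2.imwrite("pics/top0b.png",cv2.resize(a,(800,600),interpolation=cv2.INTER_CUBIC))
a=cv2.imread("pics/side0.png");cv2.imwrite("pics/side0b.png",cv2.resize(a,(800,600),interpolation=cv2.INTER_CUBIC))
E
```

```text
pics
{'clock': 0.0, 'joints': array([ 1.16939235,  0.43519956,  0.02495135,  1.57411564, -0.01156995,
        1.13398308, -0.07508587]), 'dq': array([ 0.00016036, -0.00092767,  0.00025345,  0.00049092,  0.00092132,
        0.00119164, -0.00018005]), 'joint_efforts': array([-8.63323912e-04, -6.67847514e+01,  9.84368138e-01, -3.14462757e+01,
       -6.06258097e-02,  4.27764840e-02,  1.56438714e-04]), 'position': array([ 0.18376997, -0.59680263,  0.20795212]), 'ee_rot': array([-3.10510635e+00, -4.67354451e-01,  6.10473069e-04]), 'force': array([ 0.81256082,  0.0483399 , -0.17593959]), 'ft_torque': array([-0.02151078, -0.00832277, -0.0412335 ]), 'width': 0.9952809129682666}
side {'fx': 379.2139376745105, 'fy': 379.2139376745105, 'cx': 250.90510456991902, 'cy': 197.9019506753551, 'rvec': array([ 2.22809083, -0.13200197,  0.06416639]), 'tvec': array([-0.46558521,  0.0563329 ,  0.83321508])}
top {'fx': 430.8958529134588, 'fy': 430.8958529134588, 'cx': 254.5679679092538, 'cy': 200.16541232843852, 'rvec': array([ 2.16298744, -2.10801356,  0.19791471]), 'tvec': array([-0.01651458,  0.47233357,  1.20415626])}
wrist {'fx': 330.5703376917557, 'fy': 330.5703376917557, 'cx': 257.386597132456, 'cy': 195.30833868616924, 'hand_eye': array([[-2.31674495e-04, -9.66984060e-01, -2.54836761e-01,
         6.79116810e-02],
       [ 9.99999924e-01, -3.04115135e-04,  2.44862671e-04,
         6.78592429e-04],
       [-3.14278016e-04, -2.54836685e-01,  9.66984056e-01,
        -1.74736809e-01],
       [ 0.00000000e+00,  0.00000000e+00,  0.00000000e+00,
         1.00000000e+00]])}
```

View pics/top0b.png

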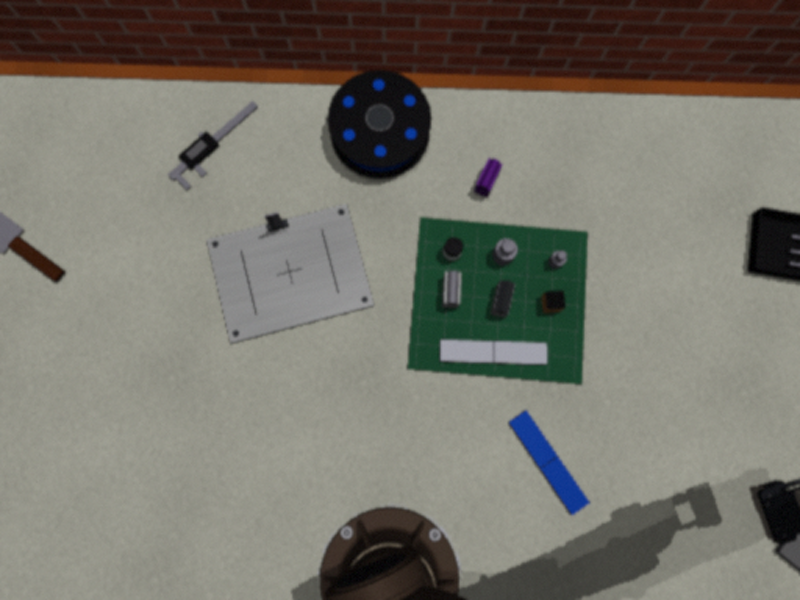

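View pics/side0b.png

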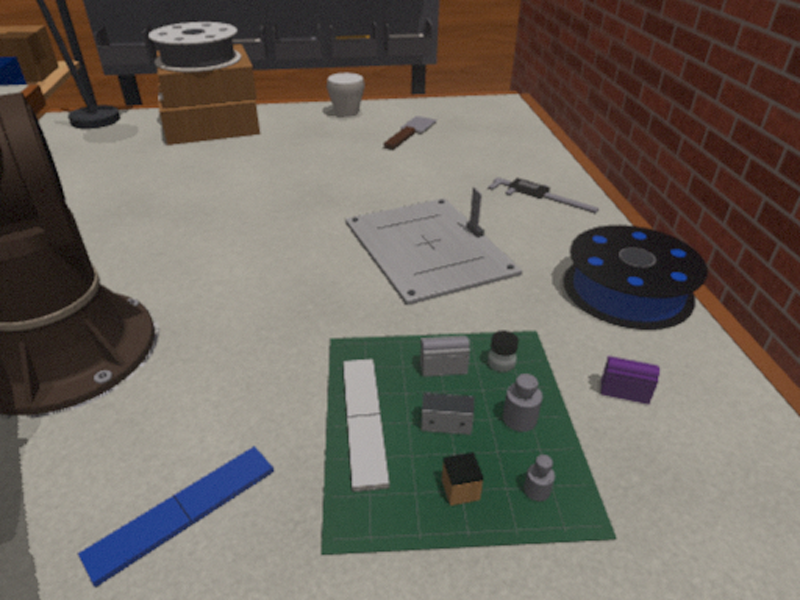

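The top view shows the base at about (290,275) with its rule at the back. The mat is at (500,300): roller (452,288), knife (502,298), catch (553,301), bar (494,352), large weight (506,250), small weight (559,258) and a black-capped cylinder that isn't part of the job at (453,248). The purple and blue decoys are off the mat. Next I'll turn these pixels into positions.

```bash
cat > h.py <<'E'
from cell import arm, imaging, job
import cv2,numpy as np
from scipy.spatial.transform import Rotation as R
def cam(name,state=None):
    p=imaging.camera_params(name)
    K=np.array([[p['fx'],0,p['cx']],[0,p['fy'],p['cy']],[0,0,1]])
    if name=='wrist':
        T=np.eye(4);T[:3,:3]=R.from_rotvec(state['ee_rot']).as_matrix();T[:3,3]=state['position']
        T=T@p['hand_eye'];return K,T[:3,:3],T[:3,3]
    r=R.from_rotvec(p['rvec']).as_matrix().T
    return K,r,-r@p['tvec']
def ray(c,uv,z):
    K,r,o=c; uv=np.atleast_2d(uv).astype(float)
    d=(r@np.linalg.inv(K)@np.c_[uv,np.ones(len(uv))].T).T
    return (o+d*((z-o[2])/d[:,2])[:,None])[:,:2]
def snap(name,fn):
    s=arm.observe();im=imaging.get_image(name)[:,:,::-1].copy();cv2.imwrite(fn,im);return s,im
def go(x,y,z,yaw):
    """yaw = world angle of tool x; prints tool shift (cm) & turn for a straight-down pose"""
    s=arm.observe();Rc=R.from_rotvec(s['ee_rot'])
    Rt=R.from_matrix(np.c_[[np.cos(yaw),np.sin(yaw),0],[np.sin(yaw),-np.cos(yaw),0],[0,0,-1]])
    d=Rc.inv().apply(np.array([x,y,z])-s['position'])*100
    a=(Rc.inv()*Rt).as_rotvec()
    print('shift',d.round(2),'turn',a.round(3),'yawnow',round(np.arctan2(*Rc.as_matrix()[[1,0],0]),3));return d,a
E
python3 - <<'E'
from h import *
c=cam('top')
for n,u,v,z in [('roller',452,288,.05),('knife',502,298,.05),('catch',554,299,.043),('bar',494,352,.013),('bigw',506,248,.069),('smallw',559,257,.055),('basecross',290,272,.01),('L1',242,250,.01),('L2',256,315,.01),('R1',323,230,.01),('R2',338,293,.01),('mat',420,218,.003),('mat',588,232,.003),('mat',582,383,.003),('mat',408,369,.003)]:
    print(n,ray(c,[u/1.5625,v/1.5625],z).round(4))
go(.50,-.27,.40,0); go(.5,.17,.4,0)
E
```

```text
roller [[ 0.5203 -0.1035]]
knife [[ 0.5039 -0.1961]]
catch [[ 0.5061 -0.2941]]
bar [[ 0.4077 -0.187 ]]
bigw [[ 0.5942 -0.2005]]
smallw [[ 0.5836 -0.3018]]
basecross [[0.5517 0.2034]]
L1 [[0.5925 0.2977]]
L2 [[0.4666 0.2632]]
R1 [[0.6368 0.144 ]]
R2 [[0.5132 0.1101]]
mat [[ 0.6686 -0.0436]]
mat [[ 0.6496 -0.3727]]
mat [[ 0.3546 -0.3542]]
mat [[ 0.3725 -0.0266]]
shift [ 39.84 -21.96 -19.17] turn [-0.001  0.     0.299] yawnow 0.299
shift [ 52.79 -64.01 -19.12] turn [-0.001  0.     0.299] yawnow 0.299
```

```bash
python3 -c "
from h import *
go(.54,-.2,.28,0)"
```

```text
shift [ 45.72 -27.45  -7.17] turn [-0.001  0.     0.299] yawnow 0.299
```

jog_arm --moves '[{"fingers": -1, "xyz": [22, -13, -7.2], "angular": [0, 0, 0.15]}, {"fingers": -1, "xyz": [45.7, -27.4, -7.2], "angular": [0, 0, 0.3]}, {"fingers": -1, "xyz": [45.7, -27.4, -7.2], "angular": [0, 0, 0.3]}, {"fingers": -1, "xyz": [45.7, -27.4, -7.2], "angular": [0, 0, 0.3]}, {"fingers": -1, "xyz": [45.7, -27.4, -7.2], "angular": [0, 0, 0.3]}, {"fingers": -1, "xyz": [45.7, -27.4, -7.2], "angular": [0, 0, 0.3]}, {"fingers": -1, "xyz": [45.7, -27.4, -7.2], "angular": [0, 0, 0.3]}, {"fingers": -1, "xyz": [45.7, -27.4, -7.2], "angular": [0, 0, 0.3]}, {"fingers": -1, "xyz": [45.7, -27.4, -7.2], "angular": [0, 0, 0.3]}, {"fingers": -1, "xyz": [45.7, -27.4, -7.2], "angular": [0, 0, 0.3]}, {"fingers": -1, "xyz": [45.7, -27.4, -7.2], "angular": [0, 0, 0.3]}, {"fingers": -1, "xyz": [45.7, -27.4, -7.2], "angular": [0, 0, 0.3]}]'

```text
clock: 1.6
position: [0.5391, -0.2025, 0.2805]
ee_rot: [3.141, -0.006, -0.001]
force: [-0.3, -0.5, -0.3]
width: 0.999
```

Run:
```python
from h import *
s,im=snap('wrist','pics/w1.png');print(s['position'],s['ee_rot'],s['dq'].round(3),s['joints'].round(2))
cv2.imwrite('pics/w1b.png',cv2.resize(im,(800,600),interpolation=cv2.INTER_CUBIC))
np.save('w1.npy',np.r_[s['position'],s['ee_rot']])
go(.58,.2,.28,0)
```

```text
[ 0.53906849 -0.20249467  0.28050265] [ 3.14107485e+00 -5.87275427e-03 -1.22680278e-03] [ 0.003 -0.001 -0.006 -0.003 -0.001 -0.001 -0.001] [ 0.37  0.31 -0.13  1.58  0.04  1.25 -1.35]
shift [ 3.930e+00 -4.025e+01  4.000e-02] turn [ 0.     0.001 -0.004] yawnow -0.004
```

View pics/w1b.png

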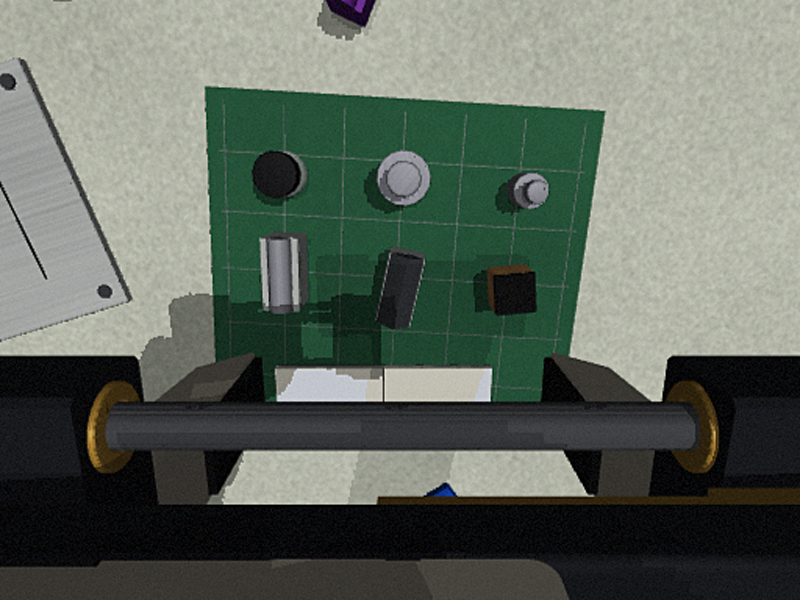

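The wrist view shows the roller at (284,274), knife at (401,290), catch at (513,290), large weight at (404,178) and the bar at about (383,383), partly hidden by the gripper. Next I'll look at the base.

jog_arm --moves '[{"fingers": -1, "xyz": [-1, -40.2, 0], "angular": [0, 0, 0]}, {"fingers": -1, "xyz": [-1, -40.2, 0], "angular": [0, 0, 0]}, {"fingers": -1, "xyz": [-1, -40.2, 0], "angular": [0, 0, 0]}, {"fingers": -1, "xyz": [-1, -40.2, 0], "angular": [0, 0, 0]}, {"fingers": -1, "xyz": [-1, -40.2, 0], "angular": [0, 0, 0]}, {"fingers": -1, "xyz": [-1, -40.2, 0], "angular": [0, 0, 0]}, {"fingers": -1, "xyz": [-1, -40.2, 0], "angular": [0, 0, 0]}, {"fingers": -1, "xyz": [-1, -40.2, 0], "angular": [0, 0, 0]}, {"fingers": -1, "xyz": [-1, -40.2, 0], "angular": [0, 0, 0]}]'

```text
clock: 2.78
position: [0.531, 0.1992, 0.2806]
ee_rot: [3.141, -0.005, 0.0]
force: [-0.1, -0.1, 1.1]
width: 1.002
```

Run:
```python
from h import *
s,im=snap('wrist','pics/w2.png');print(s['position'],s['ee_rot'],s['dq'].round(3),s['joints'].round(2))
cv2.imwrite('pics/w2b.png',cv2.resize(im,(800,600),interpolation=cv2.INTER_CUBIC))
np.save('w2.npy',np.r_[s['position'],s['ee_rot']])
a=cv2.imread('pics/w1.png')[85:265,140:360];cv2.imwrite('pics/w1c.png',cv2.resize(a,None,fx=3.6,fy=3.3,interpolation=cv2.INTER_CUBIC))
```

```text
[0.53099008 0.19924044 0.28061686] [ 3.14055203e+00 -5.21320701e-03  9.14251770e-05] [ 0.013 -0.004  0.008  0.    -0.     0.    -0.003] [-0.21  0.32 -0.33  1.59  0.11  1.26 -2.13]
```

View pics/w2b.png

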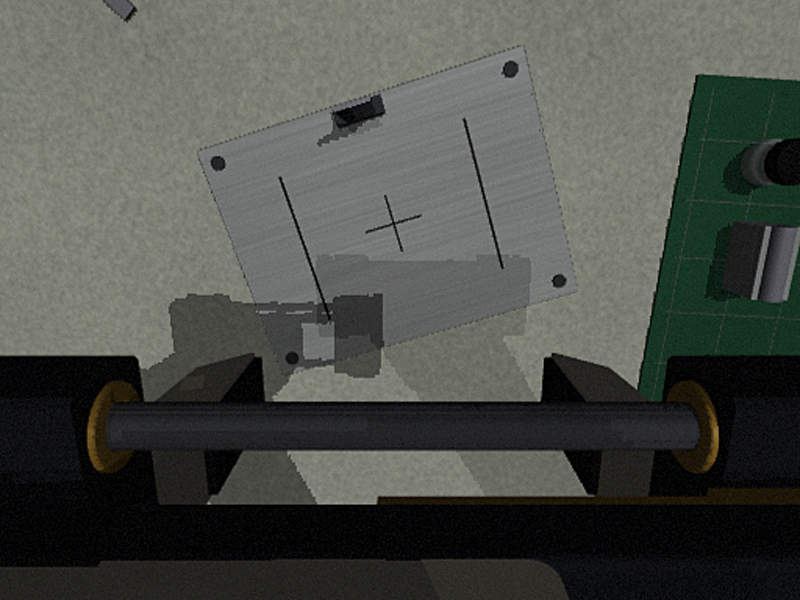

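View pics/w1c.png

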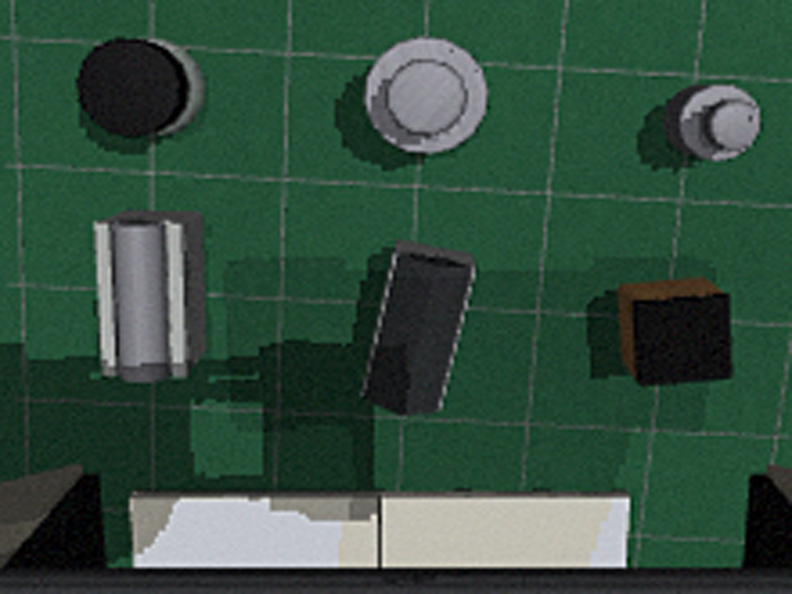

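```bash
cat > m.py <<'E'
from h import *
def ld(f):
    a=np.load(f);return cam('wrist',dict(position=a[:3],ee_rot=a[3:]))
def sc(p,fx,fy,ox,oy):
    p=np.array(p,float);return np.c_[(p[:,0]+.5)/fx-.5+ox,(p[:,1]+.5)/fy-.5+oy]
E
python3 - <<'E'
from m import *
c=ld('w2.npy')
P=ray(c,sc([(280,178),(329,320),(464,119),(502,268),(393,223)],1.5625,1.5625,0,0),.01)
print(P.round(4)); L=P[0]-P[1];Rr=P[2]-P[3]
ang=lambda d:np.arctan2(d[1],d[0])
print('len',np.linalg.norm(L),np.linalg.norm(Rr),'yaw',ang(L),ang(Rr),'mid',(P[0]+P[1])/2,(P[2]+P[3])/2,'dist',np.linalg.norm((P[0]+P[1]-P[2]-P[3])/2),'ctr',P[:4].mean(0))
d=(P[0]+P[1]-P[2]-P[3])/2;print('yaw from perp',ang(d)-np.pi/2)
c=ld('w1.npy')
def q(n,p,z):
    W=ray(c,sc(p,3.6,3.3,140,85),z);print(n,'ctr',W.mean(0).round(4),'sides',[round(float(np.linalg.norm(W[i]-W[i-1])),4) for i in range(len(W))],'yaws',[round(float(ang(W[i]-W[i-1])),3) for i in range(len(W))])
q('roller',[(95,222),(182,220),(188,375),(103,377)],.045)
q('knife',[(397,250),(472,264),(441,409),(366,398)],.039)
q('catch',[(631,296),(729,293),(732,373),(639,385)],.043)
q('knob',[(427,97)],.069);q('cyl',[(427,96)],.047)
q('barfar',[(130,497),(629,495)],.013);q('barmid',[(379,497)],.013)
E
```

```text
[[0.5925 0.3004]
 [0.4685 0.2643]
 [0.6386 0.1476]
 [0.5154 0.1111]
 [0.5548 0.2061]]
len 0.12911418457266466 0.12856749489813382 yaw 0.2832312158479345 0.2883365130843888 mid [0.53052931 0.28234984] [0.5769908  0.12933247] dist 0.15991555539874824 ctr [0.55376005 0.20584115]
yaw from perp 0.294788729667415
roller ctr [ 0.5252 -0.1045] sides [0.0604, 0.03, 0.0604, 0.0304] yaws [-0.027, -1.55, 3.121, 1.593]
knife ctr [ 0.511  -0.2015] sides [0.0604, 0.027, 0.0594, 0.0277] yaws [-0.198, -1.777, 2.956, 1.401]
catch ctr [ 0.5093 -0.2955] sides [0.0358, 0.0345, 0.032, 0.0335] yaws [0.121, -1.541, -3.047, 1.713]
knob ctr [ 0.6006 -0.2047] sides [0.0] yaws [0.0]
cyl ctr [ 0.6006 -0.2047] sides [0.0] yaws [0.0]
barfar ctr [ 0.4319 -0.1854] sides [0.1981, 0.1981] yaws [1.571, -1.57]
barmid ctr [ 0.4315 -0.1852] sides [0.0] yaws [0.0]
```

Measurements match the given sizes: lines 129 mm long and 160 mm apart, blocks 60×30. The base centre is (0.554, 0.206) with yaw 0.29. Picking the knife first.

```bash
python3 -c "
from h import *
go(.511,-.2015,.12,-.19)"
```

```text
shift [-1.85 40.04 16.11] turn [ 0.001 -0.     0.186] yawnow -0.004
```

jog_arm --moves '[{"fingers": -0.2, "xyz": [-1.85, 20, 8], "angular": [0, 0, 0.1]}, {"fingers": -0.2, "xyz": [-1.85, 20, 8], "angular": [0, 0, 0.1]}, {"fingers": -0.2, "xyz": [-1.85, 20, 8], "angular": [0, 0, 0.1]}, {"fingers": -0.2, "xyz": [-1.85, 40.0, 16.1], "angular": [0, 0, 0.186]}, {"fingers": -0.2, "xyz": [-1.85, 40.0, 16.1], "angular": [0, 0, 0.186]}, {"fingers": -0.2, "xyz": [-1.85, 40.0, 16.1], "angular": [0, 0, 0.186]}, {"fingers": -0.2, "xyz": [-1.85, 40.0, 16.1], "angular": [0, 0, 0.186]}, {"fingers": -0.2, "xyz": [-1.85, 40.0, 16.1], "angular": [0, 0, 0.186]}, {"fingers": -0.2, "xyz": [-1.85, 40.0, 16.1], "angular": [0, 0, 0.186]}, {"fingers": -0.2, "xyz": [-1.85, 40.0, 16.1], "angular": [0, 0, 0.186]}, {"fingers": -0.2, "xyz": [-1.85, 40.0, 16.1], "angular": [0, 0, 0.186]}, {"fingers": -0.2, "xyz": [-1.85, 40.0, 16.1], "angular": [0, 0, 0.186]}]'

```text
clock: 4.32
position: [0.5119, -0.1983, 0.12]
ee_rot: [3.128, -0.292, 0.001]
force: [-1.0, 0.3, -0.4]
width: 0.599
```

```bash
python3 -c "
from h import *
s=arm.observe();print(s['position'],s['width'],s['force'])
go(.511,-.2015,.027,-.19)"
```

```text
[ 0.51186973 -0.19827568  0.12004367] 0.5993086191746362 [-1.00060933  0.32670663 -0.38970864]
shift [-0.03  0.33  9.3 ] turn [-0.    -0.001  0.004] yawnow -0.186
```

jog_arm --moves '[{"fingers": -0.2, "xyz": [0, 0.3, 3], "angular": [0, 0, 0]}, {"fingers": -0.2, "xyz": [0, 0.3, 6], "angular": [0, 0, 0]}, {"fingers": -0.2, "xyz": [0, 0.3, 8], "angular": [0, 0, 0]}, {"fingers": -0.2, "xyz": [0, 0.3, 9.3], "angular": [0, 0, 0]}, {"fingers": -0.2, "xyz": [0, 0.3, 9.3], "angular": [0, 0, 0]}, {"fingers": -0.2, "xyz": [0, 0.3, 9.3], "angular": [0, 0, 0]}]'

```text
clock: 5.08
position: [0.5116, -0.202, 0.0275]
ee_rot: [3.128, -0.293, 0.002]
force: [0.3, -0.9, 0.3]
width: 0.6
```

jog_arm --moves '[{"fingers": 0.6, "xyz": [0, 0, 0], "angular": [0, 0, 0]}, {"fingers": 0.6, "xyz": [0, 0, 0], "angular": [0, 0, 0]}, {"fingers": 0.6, "xyz": [0, 0, 0], "angular": [0, 0, 0]}, {"fingers": 0.6, "xyz": [0, 0, 0], "angular": [0, 0, 0]}, {"fingers": 0.6, "xyz": [0, 0, 0], "angular": [0, 0, 0]}, {"fingers": 0.6, "xyz": [0, 0, 0], "angular": [0, 0, 0]}]' --grip_force 20

```text
clock: 5.82
position: [0.5112, -0.2015, 0.0268]
ee_rot: [-3.128, 0.293, -0.0]
force: [0.7, 2.2, 1.9]
width: 0.203
```

```bash
python3 -c "
from h import *
s=arm.observe();print(s['position'],s['width'],s['force'])
go(.5311,.2827,.12,.29)"
```

```text
[ 0.5111617  -0.20154442  0.02678484] 0.20330257720451433 [0.69489555 2.24706347 1.91109969]
shift [ -7.04 -47.95  -9.31] turn [-0.    -0.    -0.477] yawnow -0.187
```

Closing stopped at the commanded opening (18.7 mm), not at 30 mm. I'll look before moving.

Run:
```python
from h import *
s,im=snap('wrist','pics/w3.png')
s2,i2=snap('side','pics/s3.png')
a=cv2.resize(im,(560,420));b=cv2.resize(i2[180:360,150:400],(583,420))
cv2.imwrite('pics/c3.png',cv2.resize(np.hstack([a,b]),(800,294)))
```

```text
(no output)
```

View pics/c3.png

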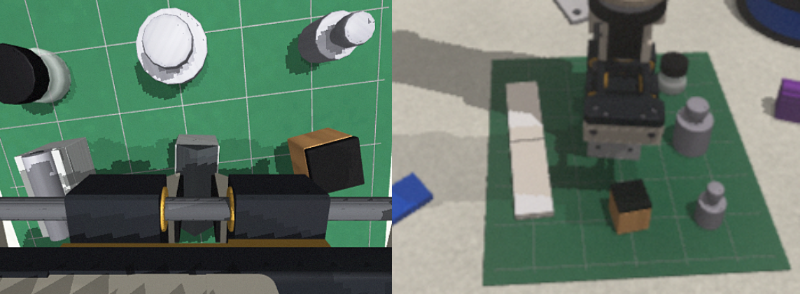

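jog_arm --moves '[{"fingers": 1, "xyz": [0, 0, 0], "angular": [0, 0, 0]}, {"fingers": 1, "xyz": [0, 0, 0], "angular": [0, 0, 0]}, {"fingers": 1, "xyz": [0, 0, 0], "angular": [0, 0, 0]}, {"fingers": 1, "xyz": [0, 0, -2], "angular": [0, 0, 0]}, {"fingers": 1, "xyz": [0, 0, -4], "angular": [0, 0, 0]}, {"fingers": 1, "xyz": [0, 0, -4], "angular": [0, 0, 0]}]' --grip_force 30

```text
clock: 6.68
position: [0.512, -0.2026, 0.0679]
ee_rot: [3.127, -0.294, 0.004]
force: [0.4, 0.7, -0.9]
width: 0.001
```

Run:
```python
from h import *
s,im=snap('wrist','pics/w4.png');print(s['position'],s['width'],s['force'])
s2,i2=snap('side','pics/s4.png')
a=cv2.resize(im,(560,420));b=cv2.resize(i2[180:360,150:400],(583,420))
cv2.imwrite('pics/c4.png',cv2.resize(np.hstack([a,b]),(800,294)))
go(.5311,.2827,.12,.29)
```

```text
[ 0.51196129 -0.20263114  0.06789695] 0.0014827433770733906 [ 0.39884072  0.67812164 -0.93031862]
shift [ -7.05 -48.01  -5.38] turn [ 0.     0.    -0.478] yawnow -0.188
```

View pics/c4.png

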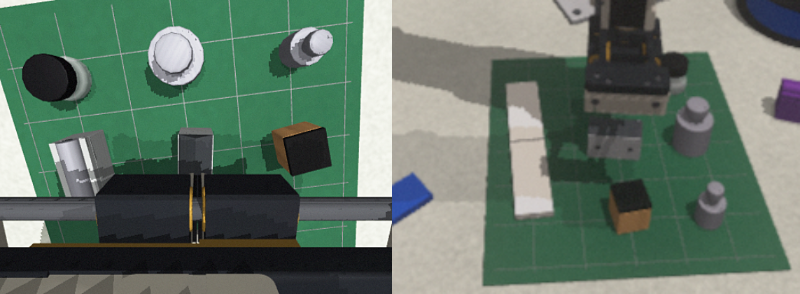

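Run:
```python
import cv2,numpy as np
a=cv2.imread('pics/w3.png')[160:340,180:340];b=cv2.imread('pics/s3.png')[190:290,240:340]
cv2.imwrite('pics/c5.png',np.hstack([cv2.resize(a,(400,450),interpolation=2),cv2.resize(b,(400,450),interpolation=2)]))
```

```text
(no output)
```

View pics/c5.png

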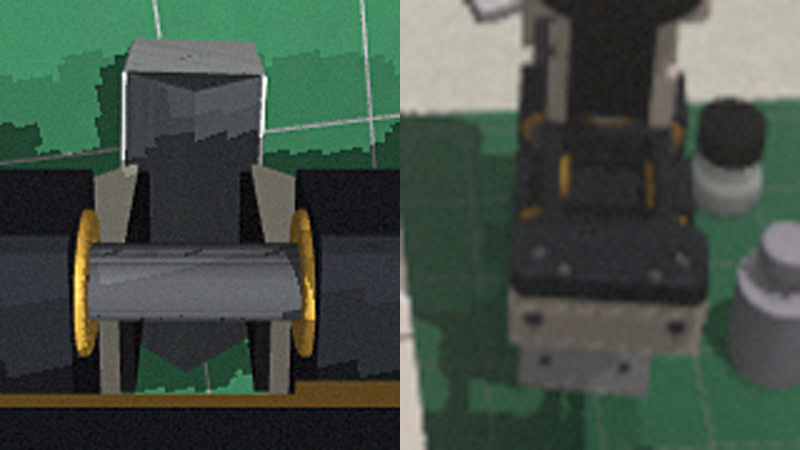

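The pictures settle it. The fingertips end about 14 mm behind the reported TCP rather than 17 mm ahead: the pad gap is 92 mm across 179 px, so depth is 0.17, and the side view agrees. The pads were therefore pinching only the sloped roof. I'll go about 25 mm lower than planned, watching the force.

jog_arm --moves '[{"fingers": -0.2, "xyz": [0, 0, 0], "angular": [0, 0, 0]}, {"fingers": -0.2, "xyz": [0, 0, 0], "angular": [0, 0, 0]}, {"fingers": -0.2, "xyz": [0, 0, 0], "angular": [0, 0, 0]}, {"fingers": -0.2, "xyz": [0, 0, 0], "angular": [0, 0, 0]}, {"fingers": -0.2, "xyz": [0, 0, 2.5], "angular": [0, 0, 0]}, {"fingers": -0.2, "xyz": [0, 0, 4.5], "angular": [0, 0, 0]}, {"fingers": -0.2, "xyz": [0, 0, 5.3], "angular": [0, 0, 0]}, {"fingers": -0.2, "xyz": [0, 0, 5.9], "angular": [0, 0, 0]}, {"fingers": -0.2, "xyz": [0, 0, 6.3], "angular": [0, 0, 0]}, {"fingers": -0.2, "xyz": [0, 0, 6.3], "angular": [0, 0, 0]}]'

```text
clock: 8.02
position: [0.5112, -0.2019, 0.0039]
ee_rot: [3.128, -0.294, 0.0]
force: [-0.9, -0.3, 0.1]
width: 0.601
```

jog_arm --moves '[{"fingers": 1, "xyz": [0, 0, 0], "angular": [0, 0, 0]}, {"fingers": 1, "xyz": [0, 0, 0], "angular": [0, 0, 0]}, {"fingers": 1, "xyz": [0, 0, 0], "angular": [0, 0, 0]}, {"fingers": 1, "xyz": [0, 0, 0], "angular": [0, 0, 0]}, {"fingers": 1, "xyz": [0, 0, 0], "angular": [0, 0, 0]}, {"fingers": 1, "xyz": [0, 0, 0], "angular": [0, 0, 0]}]' --grip_force 20

```text
clock: 8.78
position: [0.5112, -0.2018, 0.0039]
ee_rot: [-3.128, 0.294, -0.0]
force: [-0.3, 1.0, 5.1]
width: 0.322
```

```bash
python3 -c "
from h import *
s=arm.observe();print(s['position'],s['width'],s['force'])
go(.5311,.2827,.08,.29)"
```

```text
[ 0.51116939 -0.20180148  0.00392305] 0.32227643624464414 [-0.32329187  1.04179774  5.12136814]
shift [ -7.06 -47.98  -7.61] turn [ 0.    -0.    -0.477] yawnow -0.187
```

jog_arm --moves '[{"fingers": 1, "xyz": [0, 0, -3], "angular": [0, 0, 0]}, {"fingers": 1, "xyz": [0, 0, -7.6], "angular": [0, 0, 0]}, {"fingers": 1, "xyz": [-0.8, -5, -7.6], "angular": [0, 0, -0.05]}, {"fingers": 1, "xyz": [-1.6, -10.5, -7.6], "angular": [0, 0, -0.12]}, {"fingers": 1, "xyz": [-2.4, -16, -7.6], "angular": [0, 0, -0.18]}, {"fingers": 1, "xyz": [-3.2, -21.5, -7.6], "angular": [0, 0, -0.24]}, {"fingers": 1, "xyz": [-4, -27, -7.6], "angular": [0, 0, -0.3]}, {"fingers": 1, "xyz": [-4.8, -32.5, -7.6], "angular": [0, 0, -0.36]}, {"fingers": 1, "xyz": [-5.6, -38, -7.6], "angular": [0, 0, -0.42]}, {"fingers": 1, "xyz": [-6.4, -43.5, -7.6], "angular": [0, 0, -0.477]}, {"fingers": 1, "xyz": [-7.06, -48, -7.6], "angular": [0, 0, -0.477]}, {"fingers": 1, "xyz": [-7.06, -48, -7.6], "angular": [0, 0, -0.477]}]'

```text
clock: 10.28
position: [0.5296, 0.2879, 0.0792]
ee_rot: [-3.105, -0.462, 0.001]
force: [0.9, -0.7, -2.8]
width: 0.325
```

jog_arm --moves '[{"fingers": 1, "xyz": [0, 0, 0], "angular": [0, 0, 0]}, {"fingers": 1, "xyz": [0, 0, 0], "angular": [0, 0, 0]}, {"fingers": 1, "xyz": [0, 0, 0], "angular": [0, 0, 0]}]'

```text
clock: 10.65
position: [0.5314, 0.2815, 0.0797]
ee_rot: [3.109, 0.451, -0.0]
force: [-0.3, 0.2, -2.8]
width: 0.325
```

Run:
```python
from h import *
s,im=snap('wrist','pics/w6.png');print(s['position'],s['width'],s['force'])
np.save('w6.npy',np.r_[s['position'],s['ee_rot']])
cv2.imwrite('pics/w6b.png',cv2.resize(im,(800,600),interpolation=2))
go(.5311,.2827,.0115,.29)
```

```text
[0.53135016 0.2814979  0.07968708] 0.32513621661970477 [-0.32803573  0.1850203  -2.82479662]
shift [ 0.   -0.1   6.83] turn [ 0.     0.    -0.002] yawnow 0.288
```

View pics/w6b.png

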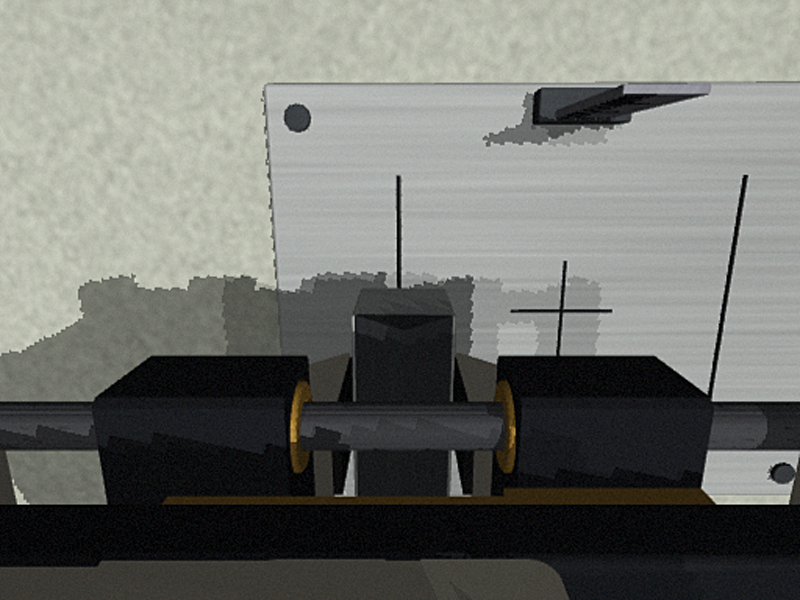

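The knife is held and aligned with the left line, which runs (399,176)–(399,288). I'll check the offset numerically before lowering.

Run:
```python
from m import *
c=ld('w6.npy')
P=ray(c,sc([(399,176),(399,287),(565,311),(745,176),(711,395)],1.5625,1.5625,0,0),.01);print(P.round(4))
k=ray(c,sc([(356,315),(453,315)],1.5625,1.5625,0,0),.1147);print(k.round(4))
y=.29;M=np.array([[np.cos(y),np.sin(y)],[-np.sin(y),np.cos(y)]])
o=np.array([.554,.206]);print(((P-o)@M.T).round(4));print(((k-o)@M.T).round(4),(M@(np.load('w6.npy')[:2]-o)).round(4))
```

```text
[[0.5934 0.3007]
 [0.5433 0.286 ]
 [0.5548 0.2044]
 [0.6385 0.1483]
 [0.5342 0.1164]]
[[0.555  0.3014]
 [0.5627 0.2752]]
[[ 0.0648  0.0795]
 [ 0.0126  0.0797]
 [ 0.0004 -0.0018]
 [ 0.0645 -0.0794]
 [-0.0446 -0.0802]]
[[0.0282 0.0911]
 [0.0282 0.0639]] [-0.0001  0.0788]
```

jog_arm --moves '[{"fingers": 1, "xyz": [0.1, -0.16, 2.5], "angular": [0, 0, 0]}, {"fingers": 1, "xyz": [0.1, -0.16, 5], "angular": [0, 0, 0]}, {"fingers": 1, "xyz": [0.1, -0.16, 6.2], "angular": [0, 0, 0]}, {"fingers": 1, "xyz": [0.1, -0.16, 6.7], "angular": [0, 0, 0]}, {"fingers": 1, "xyz": [0.1, -0.16, 6.85], "angular": [0, 0, 0]}, {"fingers": 1, "xyz": [0.1, -0.16, 6.85], "angular": [0, 0, 0]}, {"fingers": 1, "xyz": [0.1, -0.16, 6.85], "angular": [0, 0, 0]}]'

```text
clock: 11.58
position: [0.5319, 0.285, 0.0118]
ee_rot: [-3.108, -0.453, -0.002]
force: [0.6, 0.5, -1.6]
width: 0.329
```

jog_arm --moves '[{"fingers": 0.2, "xyz": [0, 0, 0], "angular": [0, 0, 0]}, {"fingers": 0.0, "xyz": [0, 0, 0], "angular": [0, 0, 0]}, {"fingers": -0.2, "xyz": [0, 0, 0], "angular": [0, 0, 0]}, {"fingers": -0.2, "xyz": [0, 0, 0], "angular": [0, 0, 0]}, {"fingers": -0.2, "xyz": [0, 0, 0], "angular": [0, 0, 0]}, {"fingers": -0.2, "xyz": [0, 0, -3], "angular": [0, 0, 0]}, {"fingers": -0.2, "xyz": [0, 0, -7], "angular": [0, 0, 0]}, {"fingers": -0.2, "xyz": [0, 0, -9], "angular": [0, 0, 0]}, {"fingers": -0.2, "xyz": [0, 0, -9], "angular": [0, 0, 0]}]'

```text
clock: 12.7
position: [0.5326, 0.2854, 0.1029]
ee_rot: [-3.107, -0.453, -0.005]
force: [-0.0, 0.5, -0.7]
width: 0.602
```

```bash
python3 -c "
from h import *
s=arm.observe();print(s['position'],s['width'],s['force'])
go(.5252,-.1045,.10,-.025)"
```

```text
[0.53258105 0.28537227 0.10289041] 0.6020112199730527 [-0.04593582  0.49698166 -0.71741854]
shift [-11.84  37.15   0.22] turn [-0.001 -0.003  0.315] yawnow 0.29
```

jog_arm --moves '[{"fingers": -0.2, "xyz": [-2, 6, 0.2], "angular": [0, 0, 0.05]}, {"fingers": -0.2, "xyz": [-4, 12, 0.2], "angular": [0, 0, 0.1]}, {"fingers": -0.2, "xyz": [-6, 18, 0.2], "angular": [0, 0, 0.15]}, {"fingers": -0.2, "xyz": [-8, 24, 0.2], "angular": [0, 0, 0.2]}, {"fingers": -0.2, "xyz": [-10, 30, 0.2], "angular": [0, 0, 0.26]}, {"fingers": -0.2, "xyz": [-11.4, 35, 0.2], "angular": [0, 0, 0.3]}, {"fingers": -0.2, "xyz": [-11.8, 37.1, 0.2], "angular": [0, 0, 0.315]}, {"fingers": -0.2, "xyz": [-11.8, 37.1, 0.2], "angular": [0, 0, 0.315]}, {"fingers": -0.2, "xyz": [-11.8, 37.1, 0.2], "angular": [0, 0, 0.315]}, {"fingers": -0.2, "xyz": [-11.8, 37.1, 0.2], "angular": [0, 0, 0.315]}, {"fingers": -0.2, "xyz": [-11.8, 37.1, 0.2], "angular": [0, 0, 0.315]}, {"fingers": -0.2, "xyz": [-11.8, 37.1, 0.2], "angular": [0, 0, 0.315]}]'

```text
clock: 14.2
position: [0.5245, -0.104, 0.0993]
ee_rot: [-3.141, 0.038, -0.0]
force: [0.4, -0.3, 0.3]
width: 0.604
```

```bash
python3 -c "
from h import *
s=arm.observe();print(s['position'],s['width'],s['force'],s['dq'].round(3))
go(.5252,-.1045,.004,-.025)"
```

```text
[ 0.52453536 -0.10400285  0.09925731] 0.6040751001482091 [ 0.41520839 -0.29803228  0.33832635] [ 0.006  0.     0.004 -0.001  0.001  0.001  0.   ]
shift [0.07 0.05 9.53] turn [-0.    -0.     0.001] yawnow -0.024
```

jog_arm --moves '[{"fingers": -0.2, "xyz": [0.07, 0.05, 3], "angular": [0, 0, 0]}, {"fingers": -0.2, "xyz": [0.07, 0.05, 6], "angular": [0, 0, 0]}, {"fingers": -0.2, "xyz": [0.07, 0.05, 8.5], "angular": [0, 0, 0]}, {"fingers": -0.2, "xyz": [0.07, 0.05, 9.5], "angular": [0, 0, 0]}, {"fingers": -0.2, "xyz": [0.07, 0.05, 9.5], "angular": [0, 0, 0]}, {"fingers": -0.2, "xyz": [0.07, 0.05, 9.5], "angular": [0, 0, 0]}]'

```text
clock: 14.95
position: [0.5259, -0.1051, 0.0052]
ee_rot: [3.141, -0.04, 0.002]
force: [0.1, -0.3, -0.1]
width: 0.603
```

jog_arm --moves '[{"fingers": 1, "xyz": [0, 0, 0], "angular": [0, 0, 0]}, {"fingers": 1, "xyz": [0, 0, 0], "angular": [0, 0, 0]}, {"fingers": 1, "xyz": [0, 0, 0], "angular": [0, 0, 0]}, {"fingers": 1, "xyz": [0, 0, 0], "angular": [0, 0, 0]}, {"fingers": 1, "xyz": [0, 0, 0], "angular": [0, 0, 0]}, {"fingers": 1, "xyz": [0, 0, 0], "angular": [0, 0, 0]}]' --grip_force 20

```text
clock: 15.7
position: [0.5254, -0.1048, 0.0046]
ee_rot: [-3.141, 0.039, -0.001]
force: [-1.3, 2.0, 6.1]
width: 0.324
```

```bash
python3 -c "
from h import *
s=arm.observe();print(s['position'],s['width'],s['force'])
go(.5769,.1293,.08,.29)"
```

```text
[ 0.52543426 -0.10475005  0.00457527] 0.3244161423119166 [-1.27618965  1.97812138  6.14455844]
shift [  4.56 -23.53  -7.53] turn [-0.    -0.001 -0.315] yawnow -0.025
```

jog_arm --moves '[{"fingers": 1, "xyz": [0, 0, -3], "angular": [0, 0, 0]}, {"fingers": 1, "xyz": [0, 0, -7.5], "angular": [0, 0, 0]}, {"fingers": 1, "xyz": [1, -5, -7.5], "angular": [0, 0, -0.07]}, {"fingers": 1, "xyz": [2, -10, -7.5], "angular": [0, 0, -0.14]}, {"fingers": 1, "xyz": [3, -15, -7.5], "angular": [0, 0, -0.21]}, {"fingers": 1, "xyz": [4, -20, -7.5], "angular": [0, 0, -0.28]}, {"fingers": 1, "xyz": [4.5, -22.7, -7.5], "angular": [0, 0, -0.315]}, {"fingers": 1, "xyz": [4.55, -23.5, -7.5], "angular": [0, 0, -0.315]}, {"fingers": 1, "xyz": [4.55, -23.5, -7.5], "angular": [0, 0, -0.315]}, {"fingers": 1, "xyz": [4.55, -23.5, -7.5], "angular": [0, 0, -0.315]}, {"fingers": 1, "xyz": [4.55, -23.5, -7.5], "angular": [0, 0, -0.315]}, {"fingers": 1, "xyz": [4.55, -23.5, -7.5], "angular": [0, 0, -0.315]}]'

```text
clock: 17.2
position: [0.5766, 0.1278, 0.0793]
ee_rot: [3.109, 0.452, -0.0]
force: [-0.2, 0.4, -2.8]
width: 0.326
```

jog_arm --moves '[{"fingers": 1, "xyz": [0, 0, 0], "angular": [0, 0, 0]}, {"fingers": 1, "xyz": [0, 0, 0], "angular": [0, 0, 0]}, {"fingers": 1, "xyz": [0, 0, 0], "angular": [0, 0, 0]}]'

```text
clock: 17.58
position: [0.5765, 0.1287, 0.0792]
ee_rot: [3.109, 0.454, -0.0]
force: [0.2, -0.1, -3.3]
width: 0.323
```

Run:
```python
from h import *
s,im=snap('wrist','pics/w7.png');print(s['position'],s['width'],s['force'])
np.save('w7.npy',np.r_[s['position'],s['ee_rot']])
cv2.imwrite('pics/w7b.png',cv2.resize(im,(800,600),interpolation=2))
go(.5769,.1293,.012,.29)
```

```text
[0.57654078 0.12871074 0.07921218] 0.32314414364027033 [ 0.24117397 -0.07030632 -3.31663592]
shift [ 0.05 -0.04  6.72] turn [ 0. -0. -0.] yawnow 0.29
```

View pics/w7b.png

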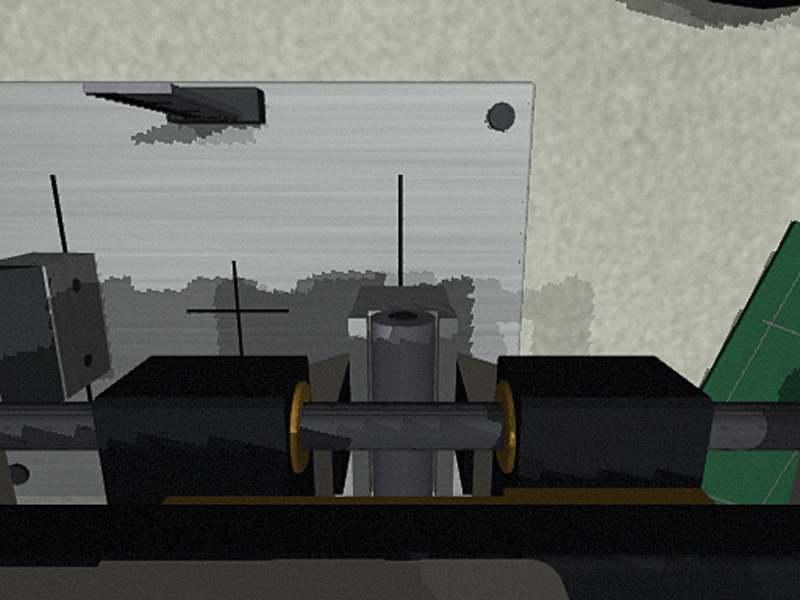

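Run:
```python
from m import *
c=ld('w7.npy')
y=.29;M=np.array([[np.cos(y),np.sin(y)],[-np.sin(y),np.cos(y)]]);o=np.array([.554,.206])
f=lambda p,z:((ray(c,sc(p,1.5625,1.5625,0,0),z)-o)@M.T).round(4)
print('line',f([(401,176),(401,285),(236,311),(53,176),(65,250),(90,398)],.01))
print('knife bottom right edge',f([(95,255),(111,375)],.01),'eave',f([(47,265),(65,398)],.046))
print('roller',f([(349,318),(457,318)],.1196),'tcp',M@(np.load('w7.npy')[:2]-o))
```

```text
line [[ 0.0645 -0.0806]
 [ 0.0133 -0.0806]
 [ 0.0004  0.0003]
 [ 0.0645  0.0788]
 [ 0.0304  0.079 ]
 [-0.0458  0.0789]]
knife bottom right edge [[ 0.028   0.0651]
 [-0.0332  0.0663]] eave [[ 0.0298  0.0637]
 [-0.0291  0.0662]]
roller [[ 0.0285 -0.0668]
 [ 0.0285 -0.096 ]] tcp [-0.00050147 -0.08050754]
```

jog_arm --moves '[{"fingers": 1, "xyz": [0.05, 0, 2.5], "angular": [0, 0, 0]}, {"fingers": 1, "xyz": [0.05, 0, 5], "angular": [0, 0, 0]}, {"fingers": 1, "xyz": [0.05, 0, 6.2], "angular": [0, 0, 0]}, {"fingers": 1, "xyz": [0.05, 0, 6.6], "angular": [0, 0, 0]}, {"fingers": 1, "xyz": [0.05, 0, 6.75], "angular": [0, 0, 0]}, {"fingers": 1, "xyz": [0.05, 0, 6.75], "angular": [0, 0, 0]}, {"fingers": 1, "xyz": [0.05, 0, 6.75], "angular": [0, 0, 0]}, {"fingers": 1, "xyz": [0.05, 0, 6.75], "angular": [0, 0, 0]}]'

```text
clock: 18.62
position: [0.5772, 0.1289, 0.0121]
ee_rot: [-3.109, -0.453, -0.001]
force: [0.1, -0.0, -2.9]
width: 0.328
```

jog_arm --moves '[{"fingers": 0.2, "xyz": [0, 0, 0], "angular": [0, 0, 0]}, {"fingers": 0.0, "xyz": [0, 0, 0], "angular": [0, 0, 0]}, {"fingers": -0.2, "xyz": [0, 0, 0], "angular": [0, 0, 0]}, {"fingers": -0.2, "xyz": [0, 0, 0], "angular": [0, 0, 0]}, {"fingers": -0.2, "xyz": [0, 0, 0], "angular": [0, 0, 0]}, {"fingers": -0.2, "xyz": [0, 0, -3], "angular": [0, 0, 0]}, {"fingers": -0.2, "xyz": [0, 0, -7], "angular": [0, 0, 0]}, {"fingers": -0.2, "xyz": [0, 0, -9], "angular": [0, 0, 0]}, {"fingers": -0.2, "xyz": [0, 0, -9], "angular": [0, 0, 0]}]'

```text
clock: 19.75
position: [0.5782, 0.1292, 0.1033]
ee_rot: [-3.108, -0.453, -0.005]
force: [0.3, 0.8, -0.8]
width: 0.599
```

```bash
python3 -c "
from h import *
s=arm.observe();print(s['position'],s['width'],s['force'])
go(.5311,.2827,.10,.29)"
```

```text
[0.57819091 0.12920886 0.10334981] 0.5994085968108268 [ 0.2750668   0.7609148  -0.79546939]
shift [ -0.13 -16.05   0.33] turn [ 0.    -0.003 -0.   ] yawnow 0.29
```

The roller is placed. The knife sits about 1.5 mm outboard of its line, so I'll re-grip it in place at the right spot, which will centre it.

jog_arm --moves '[{"fingers": -0.2, "xyz": [-0.1, -5, 0.3], "angular": [0, 0, 0]}, {"fingers": -0.2, "xyz": [-0.1, -10, 0.3], "angular": [0, 0, 0]}, {"fingers": -0.2, "xyz": [-0.1, -14, 0.3], "angular": [0, 0, 0]}, {"fingers": -0.2, "xyz": [-0.1, -16, 0.3], "angular": [0, 0, 0]}, {"fingers": -0.2, "xyz": [-0.1, -16, 0.3], "angular": [0, 0, 0]}, {"fingers": -0.2, "xyz": [-0.1, -16, 0.3], "angular": [0, 0, 0]}, {"fingers": -0.2, "xyz": [-0.1, -16, 0.3], "angular": [0, 0, 0]}, {"fingers": -0.2, "xyz": [-0.1, -16, 0.3], "angular": [0, 0, 0]}]'

```text
clock: 20.75
position: [0.5309, 0.2807, 0.0987]
ee_rot: [3.109, 0.451, 0.0]
force: [-0.4, 0.4, 0.3]
width: 0.603
```

```bash
python3 -c "
from h import *
s=arm.observe();print(s['position'],s['dq'].round(3))
go(.5311,.2827,.0125,.29)"
```

```text
[0.53092437 0.28065219 0.09873011] [-0.006  0.    -0.007 -0.    -0.001 -0.001  0.   ]
shift [ 0.07 -0.2   8.62] turn [ 0.    -0.    -0.002] yawnow 0.288
```

jog_arm --moves '[{"fingers": -0.2, "xyz": [0.05, 0, 3], "angular": [0, 0, 0]}, {"fingers": -0.2, "xyz": [0.05, 0, 6], "angular": [0, 0, 0]}, {"fingers": -0.2, "xyz": [0.05, 0, 8], "angular": [0, 0, 0]}, {"fingers": -0.2, "xyz": [0.05, 0, 8.5], "angular": [0, 0, 0]}, {"fingers": -0.2, "xyz": [0.05, 0, 8.5], "angular": [0, 0, 0]}, {"fingers": -0.2, "xyz": [0.05, 0, 8.5], "angular": [0, 0, 0]}, {"fingers": -0.2, "xyz": [0.05, 0, 8.5], "angular": [0, 0, 0]}]'

```text
clock: 21.62
position: [0.5314, 0.2823, 0.0146]
ee_rot: [-3.108, -0.453, -0.002]
force: [0.7, -0.3, 0.2]
width: 0.598
```

```bash
python3 -c "
from h import *
s=arm.observe();print(s['position'],s['dq'].round(3))
go(.5311,.2827,.0125,.29)"
```

```text
[0.53136648 0.28229243 0.0145717 ] [ 0.001  0.001  0.001  0.004  0.002 -0.002 -0.002]
shift [-0.01 -0.05  0.21] turn [-0.    -0.001 -0.   ] yawnow 0.29
```

Good to within 0.5 mm. Close, settle, open, and rise to go for the catch block.

jog_arm --moves '[{"fingers": 0.3, "xyz": [0, 0, 0], "angular": [0, 0, 0]}, {"fingers": 0.4, "xyz": [0, 0, 0], "angular": [0, 0, 0]}, {"fingers": 0.5, "xyz": [0, 0, 0], "angular": [0, 0, 0]}, {"fingers": 0.5, "xyz": [0, 0, 0], "angular": [0, 0, 0]}, {"fingers": 0.5, "xyz": [0, 0, 0], "angular": [0, 0, 0]}, {"fingers": 0.5, "xyz": [0, 0, 0], "angular": [0, 0, 0]}]' --grip_force 12

```text
clock: 22.38
position: [0.5308, 0.2824, 0.0138]
ee_rot: [-3.108, -0.454, -0.0]
force: [-1.1, 1.3, 1.7]
width: 0.324
```

jog_arm --moves '[{"fingers": 0.2, "xyz": [0, 0, 0], "angular": [0, 0, 0]}, {"fingers": 0.0, "xyz": [0, 0, 0], "angular": [0, 0, 0]}, {"fingers": -0.2, "xyz": [0, 0, 0], "angular": [0, 0, 0]}, {"fingers": -0.2, "xyz": [0, 0, 0], "angular": [0, 0, 0]}, {"fingers": -0.2, "xyz": [0, 0, 0], "angular": [0, 0, 0]}, {"fingers": -0.2, "xyz": [0, 0, -3], "angular": [0, 0, 0]}, {"fingers": -0.2, "xyz": [0, 0, -7], "angular": [0, 0, 0]}, {"fingers": -0.2, "xyz": [0, 0, -9], "angular": [0, 0, 0]}, {"fingers": -0.2, "xyz": [0, 0, -9], "angular": [0, 0, 0]}]'

```text
clock: 23.5
position: [0.5319, 0.2827, 0.1054]
ee_rot: [-3.107, -0.453, -0.005]
force: [-0.7, -0.1, -0.5]
width: 0.6
```

```bash
python3 -c "
from h import *
s=arm.observe();print(s['position'],s['width'])
go(.5093,-.2955,.10,.08)"
```

```text
[0.53186488 0.28271396 0.10538343] 0.5998244055767553
shift [-18.68  54.77   0.44] turn [-0.001 -0.003  0.21 ] yawnow 0.29
```

jog_arm --moves '[{"fingers": -0.2, "xyz": [-1.8, 5.5, 0], "angular": [0, 0, 0.02]}, {"fingers": -0.2, "xyz": [-3.6, 11, 0], "angular": [0, 0, 0.05]}, {"fingers": -0.2, "xyz": [-5.6, 16.5, 0.4], "angular": [0, 0, 0.08]}, {"fingers": -0.2, "xyz": [-7.5, 22, 0.4], "angular": [0, 0, 0.1]}, {"fingers": -0.2, "xyz": [-9.4, 27.5, 0.4], "angular": [0, 0, 0.12]}, {"fingers": -0.2, "xyz": [-11.3, 33, 0.4], "angular": [0, 0, 0.15]}, {"fingers": -0.2, "xyz": [-13.1, 38.5, 0.4], "angular": [0, 0, 0.17]}, {"fingers": -0.2, "xyz": [-15, 44, 0.4], "angular": [0, 0, 0.19]}, {"fingers": -0.2, "xyz": [-16.9, 49.5, 0.4], "angular": [0, 0, 0.2]}, {"fingers": -0.2, "xyz": [-18.3, 53.5, 0.4], "angular": [0, 0, 0.21]}, {"fingers": -0.2, "xyz": [-18.7, 54.8, 0.4], "angular": [0, 0, 0.21]}, {"fingers": -0.2, "xyz": [-18.7, 54.8, 0.4], "angular": [0, 0, 0.21]}]'

```text
clock: 25.0
position: [0.5076, -0.2967, 0.0987]
ee_rot: [-3.138, -0.123, 0.002]
force: [-0.6, 1.8, 0.5]
width: 0.601
```

jog_arm --moves '[{"fingers": -0.2, "xyz": [0, 0, 0], "angular": [0, 0, 0]}, {"fingers": -0.2, "xyz": [0, 0, 0], "angular": [0, 0, 0]}, {"fingers": -0.2, "xyz": [0, 0, 0], "angular": [0, 0, 0]}, {"fingers": -0.2, "xyz": [0, 0, 0], "angular": [0, 0, 0]}]'

```text
clock: 25.5
position: [0.5083, -0.2961, 0.0998]
ee_rot: [3.139, 0.126, 0.0]
force: [0.1, -0.7, -0.0]
width: 0.602
```

```bash
python3 -c "
from h import *
s=arm.observe();print(s['position'],s['dq'].round(3))
go(.5093,-.2955,.004,.08)"
```

```text
[ 0.50834812 -0.29614666  0.09982607] [ 0.005  0.002  0.002 -0.     0.001 -0.002  0.002]
shift [ 0.1  -0.06  9.58] turn [ 0. -0.  0.] yawnow 0.08
```

jog_arm --moves '[{"fingers": -0.2, "xyz": [0.05, 0, 3], "angular": [0, 0, 0]}, {"fingers": -0.2, "xyz": [0.05, 0, 6], "angular": [0, 0, 0]}, {"fingers": -0.2, "xyz": [0.05, 0, 8.5], "angular": [0, 0, 0]}, {"fingers": -0.2, "xyz": [0.05, 0, 9.5], "angular": [0, 0, 0]}, {"fingers": -0.2, "xyz": [0.05, 0, 9.5], "angular": [0, 0, 0]}, {"fingers": -0.2, "xyz": [0.05, 0, 9.5], "angular": [0, 0, 0]}]'

```text
clock: 26.25
position: [0.5094, -0.2968, 0.0057]
ee_rot: [3.138, 0.125, 0.002]
force: [-0.3, -1.2, -0.0]
width: 0.601
```

jog_arm --moves '[{"fingers": 0.2, "xyz": [0, 0, 0], "angular": [0, 0, 0]}, {"fingers": 0.5, "xyz": [0, 0, 0], "angular": [0, 0, 0]}, {"fingers": 0.6, "xyz": [0, 0, 0], "angular": [0, 0, 0]}, {"fingers": 0.6, "xyz": [0, 0, 0], "angular": [0, 0, 0]}, {"fingers": 0.6, "xyz": [0, 0, 0], "angular": [0, 0, 0]}, {"fingers": 0.6, "xyz": [0, 0, 0], "angular": [0, 0, 0]}]' --grip_force 12

```text
clock: 27.0
position: [0.5089, -0.2966, 0.0051]
ee_rot: [3.139, 0.125, 0.001]
force: [-0.5, 0.7, 5.9]
width: 0.371
```

```bash
python3 -c "
from h import *
s=arm.observe();print(s['position'],s['width'],s['force'])
go(.554,.206,.09,.29)"
```

```text
[ 0.50888827 -0.2965991   0.00512212] 0.3708279880005188 [-0.51334118  0.69399329  5.9070598 ]
shift [  8.5  -49.74  -8.5 ] turn [ 0.   -0.   -0.21] yawnow 0.08
```

jog_arm --moves '[{"fingers": 0.6, "xyz": [0, 0, -3], "angular": [0, 0, 0]}, {"fingers": 0.6, "xyz": [0, 0, -8.5], "angular": [0, 0, 0]}, {"fingers": 0.6, "xyz": [1, -5.5, -8.5], "angular": [0, 0, -0.03]}, {"fingers": 0.6, "xyz": [1.9, -11, -8.5], "angular": [0, 0, -0.06]}, {"fingers": 0.6, "xyz": [2.9, -17, -8.5], "angular": [0, 0, -0.09]}, {"fingers": 0.6, "xyz": [3.9, -23, -8.5], "angular": [0, 0, -0.12]}, {"fingers": 0.6, "xyz": [5, -29, -8.5], "angular": [0, 0, -0.15]}, {"fingers": 0.6, "xyz": [6, -35, -8.5], "angular": [0, 0, -0.18]}, {"fingers": 0.6, "xyz": [7, -41, -8.5], "angular": [0, 0, -0.2]}, {"fingers": 0.6, "xyz": [7.9, -46.5, -8.5], "angular": [0, 0, -0.21]}, {"fingers": 0.6, "xyz": [8.4, -49, -8.5], "angular": [0, 0, -0.21]}, {"fingers": 0.6, "xyz": [8.5, -49.7, -8.5], "angular": [0, 0, -0.21]}]'

```text
clock: 28.5
position: [0.5534, 0.2078, 0.0894]
ee_rot: [-3.107, -0.458, 0.001]
force: [0.3, -0.3, -0.7]
width: 0.369
```

jog_arm --moves '[{"fingers": 0.6, "xyz": [0, 0, 0], "angular": [0, 0, 0]}, {"fingers": 0.6, "xyz": [0, 0, 0], "angular": [0, 0, 0]}, {"fingers": 0.6, "xyz": [0, 0, 0], "angular": [0, 0, 0]}, {"fingers": 0.6, "xyz": [0, 0, 0], "angular": [0, 0, 0]}, {"fingers": 0.6, "xyz": [0, 0, 0], "angular": [0, 0, 0]}]'

```text
clock: 29.12
position: [0.5539, 0.2054, 0.0898]
ee_rot: [3.109, 0.453, 0.0]
force: [0.9, 0.0, -1.3]
width: 0.369
```

Run:
```python
from h import *
s,im=snap('wrist','pics/w8.png');print(s['position'],s['width'],s['force'],s['dq'].round(3))
np.save('w8.npy',np.r_[s['position'],s['ee_rot']])
cv2.imwrite('pics/w8b.png',cv2.resize(im,(800,600),interpolation=2))
go(.554,.206,.0125,.29)
```

```text
[0.55391414 0.2053585  0.0897523 ] 0.3685855102563986 [ 0.90932209  0.03539577 -1.25500561] [-0.005  0.    -0.001  0.    -0.002  0.001 -0.001]
shift [ 0.02 -0.05  7.73] turn [ 0.    -0.    -0.001] yawnow 0.289
```

View pics/w8b.png

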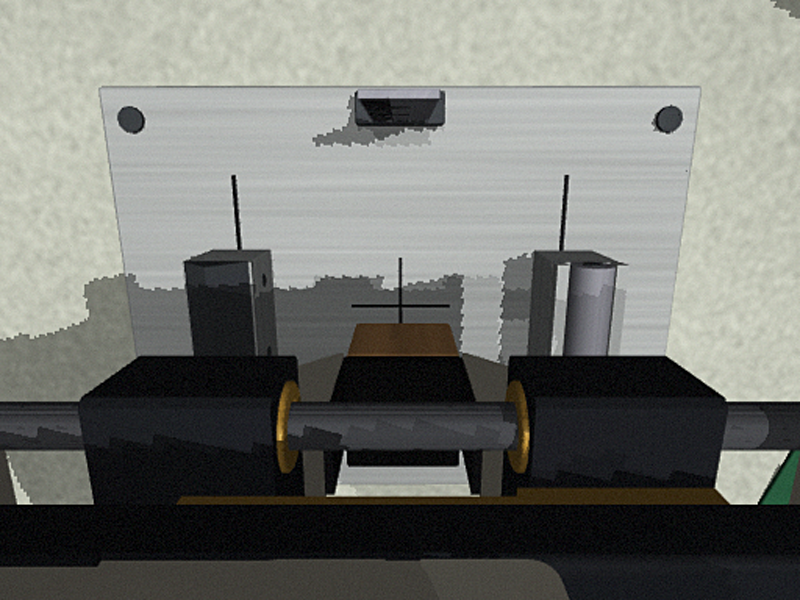

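Run:
```python
from m import *
c=ld('w8.npy')
y=.29;M=np.array([[np.cos(y),np.sin(y)],[-np.sin(y),np.cos(y)]]);o=np.array([.554,.206])
f=lambda p,z:((ray(c,sc(p,1.5625,1.5625,0,0),z)-o)@M.T).round(4)
print('line',f([(400,305),(234,176),(239,249),(567,176),(562,249)],.01))
print('kn',f([(271,250)],.01),'ro',f([(533,250)],.01),'knife eave',f([(185,262),(250,262)],.046))
print('catch bottom',f([(357,323),(449,323)],.0877),'top',f([(349,357),(458,357),(463,465),(347,465)],.1277),'tcp',M@(np.load('w8.npy')[:2]-o))
```

```text
line [[ 0.0008 -0.0001]
 [ 0.0647  0.0791]
 [ 0.0296  0.0796]
 [ 0.0645 -0.0801]
 [ 0.0294 -0.0804]]
kn [[0.0291 0.0638]] ro [[ 0.0289 -0.0661]] knife eave [[0.0294 0.0917]
 [0.0294 0.0639]]
catch bottom [[ 0.0146  0.0149]
 [ 0.0146 -0.018 ]] top [[ 0.0166  0.0137]
 [ 0.0166 -0.0169]
 [-0.0176 -0.0193]
 [-0.0176  0.0152]] tcp [-0.00026571 -0.00059016]
```

jog_arm --moves '[{"fingers": 0.6, "xyz": [0.07, -0.03, 3], "angular": [0, 0, 0]}, {"fingers": 0.6, "xyz": [0.07, -0.03, 6], "angular": [0, 0, 0]}, {"fingers": 0.6, "xyz": [0.07, -0.03, 7.3], "angular": [0, 0, 0]}, {"fingers": 0.6, "xyz": [0.07, -0.03, 7.75], "angular": [0, 0, 0]}, {"fingers": 0.6, "xyz": [0.07, -0.03, 7.75], "angular": [0, 0, 0]}, {"fingers": 0.6, "xyz": [0.07, -0.03, 7.75], "angular": [0, 0, 0]}, {"fingers": 0.6, "xyz": [0.07, -0.03, 7.75], "angular": [0, 0, 0]}]'

```text
clock: 30.05
position: [0.5548, 0.2063, 0.0128]
ee_rot: [-3.109, -0.453, -0.002]
force: [0.5, -0.6, -0.5]
width: 0.368
```

jog_arm --moves '[{"fingers": 0.15, "xyz": [0, 0, 0], "angular": [0, 0, 0]}, {"fingers": 0.0, "xyz": [0, 0, 0], "angular": [0, 0, 0]}, {"fingers": 0, "xyz": [0, 0, 0], "angular": [0, 0, 0]}, {"fingers": 0, "xyz": [0, 0, 0], "angular": [0, 0, 0]}, {"fingers": 0, "xyz": [0, 0, -3], "angular": [0, 0, 0]}, {"fingers": 0, "xyz": [0, 0, -8], "angular": [0, 0, 0]}, {"fingers": 0, "xyz": [0, 0, -12], "angular": [0, 0, 0]}, {"fingers": 0, "xyz": [0, 0, -12], "angular": [0, 0, 0]}]'

```text
clock: 31.05
position: [0.5565, 0.2073, 0.1357]
ee_rot: [-3.107, -0.453, -0.01]
force: [-0.4, -0.0, 0.5]
width: 0.501
```

```bash
python3 -c "
from h import *
s=arm.observe();print(s['position'],s['width'],s['joints'].round(2))
go(.412,-.185,.10,1.571)"
```

```text
[0.55646322 0.20727467 0.13566843] 0.5013030789538749 [-0.24  0.47 -0.28  1.73  0.16  0.96 -1.87]
shift [-25.07  33.47   3.38] turn [ 0.003 -0.006 -1.281] yawnow 0.29
```

jog_arm --moves '[{"fingers": -0.2, "xyz": [-3.5, 4.7, 0], "angular": [0, 0, -0.18]}, {"fingers": -0.2, "xyz": [-7, 9.4, 0], "angular": [0, 0, -0.36]}, {"fingers": -0.2, "xyz": [-10.5, 14, 0], "angular": [0, 0, -0.54]}, {"fingers": -0.2, "xyz": [-14, 18.7, 0], "angular": [0, 0, -0.72]}, {"fingers": -0.2, "xyz": [-17.5, 23.4, 0], "angular": [0, 0, -0.9]}, {"fingers": -0.2, "xyz": [-21, 28, 1], "angular": [0, 0, -1.08]}, {"fingers": -0.2, "xyz": [-24, 32, 2], "angular": [0, 0, -1.2]}, {"fingers": -0.2, "xyz": [-25.1, 33.5, 3], "angular": [0, 0, -1.281]}, {"fingers": -0.2, "xyz": [-25.1, 33.5, 3.4], "angular": [0, 0, -1.281]}, {"fingers": -0.2, "xyz": [-25.1, 33.5, 3.4], "angular": [0, 0, -1.281]}, {"fingers": -0.2, "xyz": [-25.1, 33.5, 3.4], "angular": [0, 0, -1.281]}, {"fingers": -0.2, "xyz": [-25.1, 33.5, 3.4], "angular": [0, 0, -1.281]}]'

```text
clock: 32.55
position: [0.4102, -0.1857, 0.0985]
ee_rot: [2.22, 2.222, 0.001]
force: [0.6, -0.3, -0.1]
width: 0.601
```

jog_arm --moves '[{"fingers": -0.2, "xyz": [0, 0, 0], "angular": [0, 0, 0]}, {"fingers": -0.2, "xyz": [0, 0, 0], "angular": [0, 0, 0]}, {"fingers": -0.2, "xyz": [0, 0, 0], "angular": [0, 0, 0]}, {"fingers": -0.2, "xyz": [0, 0, 0], "angular": [0, 0, 0]}]'

```text
clock: 33.05
position: [0.4096, -0.1866, 0.0982]
ee_rot: [-2.222, -2.221, 0.0]
force: [-0.1, -0.1, 0.8]
width: 0.602
```

Run:
```python
from h import *
s,im=snap('wrist','pics/w9.png');print(s['position'],s['width'],s['joints'].round(2),s['dq'].round(3))
np.save('w9.npy',np.r_[s['position'],s['ee_rot']])
cv2.imwrite('pics/w9b.png',cv2.resize(im,(800,600),interpolation=2))
go(.412,-.185,-.007,1.571)
```

```text
[ 0.40955354 -0.18660483  0.09822365] 0.6021485281762285 [ 0.7   0.34 -0.48  2.09  0.22  0.76  0.08] [ 0.001  0.002  0.002 -0.001  0.001 -0.001  0.001]
shift [ 0.17  0.24 10.52] turn [-0.  0. -0.] yawnow 1.571
```

View pics/w9b.png

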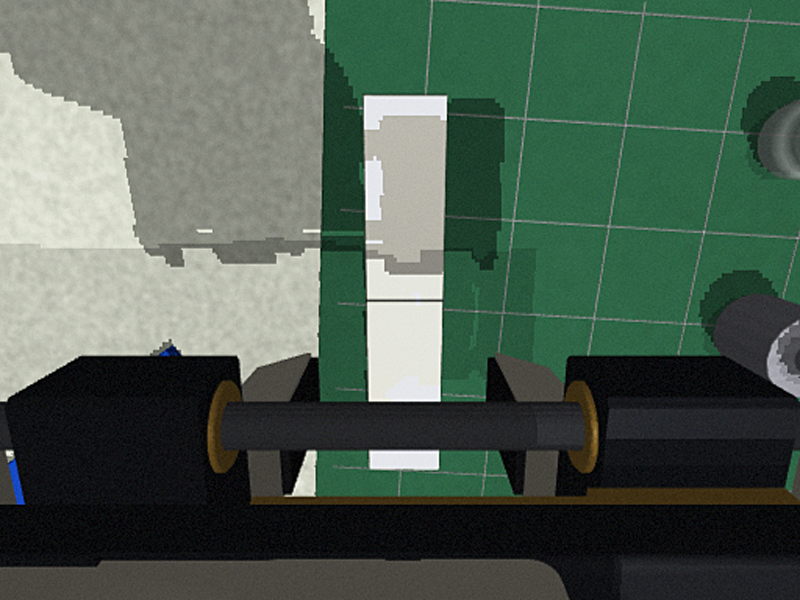

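The whole bar is visible: far end (364–447, 95), mid line at row 300, near end (370–439, 469).

Run:
```python
from m import *
c=ld('w9.npy')
f=lambda p,z:ray(c,sc(p,1.5625,1.5625,0,0),z).round(4)
print(f([(364,95.5),(447,96),(367,300),(443,300),(370,469),(439,469)],.013))
```

```text
[[ 0.3913 -0.0856]
 [ 0.4304 -0.0858]
 [ 0.391  -0.1847]
 [ 0.4304 -0.1847]
 [ 0.3909 -0.2838]
 [ 0.4301 -0.2838]]
```

jog_arm --moves '[{"fingers": -0.2, "xyz": [0.15, 0.11, 3], "angular": [0, 0, 0]}, {"fingers": -0.2, "xyz": [0.15, 0.11, 6], "angular": [0, 0, 0]}, {"fingers": -0.2, "xyz": [0.15, 0.11, 8.5], "angular": [0, 0, 0]}, {"fingers": -0.2, "xyz": [0.15, 0.11, 9.8], "angular": [0, 0, 0]}, {"fingers": -0.2, "xyz": [0.15, 0.11, 10.2], "angular": [0, 0, 0]}, {"fingers": -0.2, "xyz": [0.15, 0.11, 10.2], "angular": [0, 0, 0]}, {"fingers": -0.2, "xyz": [0.15, 0.11, 10.2], "angular": [0, 0, 0]}, {"fingers": -0.2, "xyz": [0.15, 0.11, 10.2], "angular": [0, 0, 0]}]'

```text
clock: 34.1
position: [0.4111, -0.1853, -0.0032]
ee_rot: [2.221, 2.22, 0.001]
force: [0.1, 0.6, 0.6]
width: 0.601
```

```bash
python3 -c "
from h import *
s=arm.observe();print(s['position'],s['force'])
go(.4107,-.1847,-.0075,1.571)"
```

```text
[ 0.41108308 -0.18533417 -0.00322993] [0.14747676 0.55850367 0.61537005]
shift [ 0.06 -0.04  0.43] turn [ 0.001  0.001 -0.001] yawnow 1.57
```

jog_arm --moves '[{"fingers": -0.2, "xyz": [0.06, 0, 0.2], "angular": [0, 0, 0]}, {"fingers": -0.2, "xyz": [0.06, 0, 0.43], "angular": [0, 0, 0]}, {"fingers": -0.2, "xyz": [0.06, 0, 0.43], "angular": [0, 0, 0]}, {"fingers": 0, "xyz": [0.06, 0, 0.43], "angular": [0, 0, 0]}, {"fingers": 0.2, "xyz": [0.06, 0, 0.43], "angular": [0, 0, 0]}, {"fingers": 0.3, "xyz": [0.06, 0, 0.43], "angular": [0, 0, 0]}, {"fingers": 0.4, "xyz": [0.06, 0, 0.43], "angular": [0, 0, 0]}, {"fingers": 0.5, "xyz": [0.06, 0, 0.43], "angular": [0, 0, 0]}, {"fingers": 0.5, "xyz": [0.06, 0, 0.43], "angular": [0, 0, 0]}, {"fingers": 0.5, "xyz": [0.06, 0, 0.43], "angular": [0, 0, 0]}]' --grip_force 15

```text
clock: 35.35
position: [0.4107, -0.1845, -0.0081]
ee_rot: [2.221, 2.221, 0.0]
force: [-0.2, -0.1, 0.5]
width: 0.43
```

```bash
python3 -c "
from h import *
s=arm.observe();print(s['position'],s['force'],s['width'])
go(.554,.206,.10,1.571+.29)"
```

```text
[ 0.41073151 -0.18449608 -0.00805786] [-0.164252   -0.10239195  0.46162656] 0.42981925184387176
shift [ 39.05  14.33 -10.81] turn [ 0.    0.   -0.29] yawnow 1.571
```

jog_arm --moves '[{"fingers": 0.5, "xyz": [0, 0, -2], "angular": [0, 0, 0]}, {"fingers": 0.5, "xyz": [0, 0, -6], "angular": [0, 0, 0]}, {"fingers": 0.5, "xyz": [0, 0, -10.8], "angular": [0, 0, 0]}, {"fingers": 0.5, "xyz": [5, 1.8, -10.8], "angular": [0, 0, -0.03]}, {"fingers": 0.5, "xyz": [10, 3.7, -10.8], "angular": [0, 0, -0.07]}, {"fingers": 0.5, "xyz": [15, 5.5, -10.8], "angular": [0, 0, -0.11]}, {"fingers": 0.5, "xyz": [20, 7.3, -10.8], "angular": [0, 0, -0.15]}, {"fingers": 0.5, "xyz": [25, 9.2, -10.8], "angular": [0, 0, -0.19]}, {"fingers": 0.5, "xyz": [30, 11, -10.8], "angular": [0, 0, -0.23]}, {"fingers": 0.5, "xyz": [35, 12.8, -10.8], "angular": [0, 0, -0.27]}, {"fingers": 0.5, "xyz": [38, 14, -10.8], "angular": [0, 0, -0.29]}, {"fingers": 0.5, "xyz": [39, 14.3, -10.8], "angular": [0, 0, -0.29]}]'

```text
clock: 36.85
position: [0.5536, 0.2078, 0.0996]
ee_rot: [-1.874, -2.521, -0.001]
force: [-1.1, -0.6, -0.5]
width: 0.431
```

jog_arm --moves '[{"fingers": 0.5, "xyz": [0, 0, 0], "angular": [0, 0, 0]}, {"fingers": 0.5, "xyz": [0, 0, 0], "angular": [0, 0, 0]}, {"fingers": 0.5, "xyz": [0, 0, 0], "angular": [0, 0, 0]}, {"fingers": 0.5, "xyz": [0, 0, 0], "angular": [0, 0, 0]}, {"fingers": 0.5, "xyz": [0, 0, 0], "angular": [0, 0, 0]}]'

```text
clock: 37.48
position: [0.5538, 0.2051, 0.1]
ee_rot: [1.878, 2.518, -0.0]
force: [0.6, 0.1, -0.7]
width: 0.428
```

Run:
```python
from h import *
s,im=snap('wrist','pics/w10.png');print(s['position'],s['width'],s['force'],s['dq'].round(3))
np.save('w10.npy',np.r_[s['position'],s['ee_rot']])
cv2.imwrite('pics/w10b.png',cv2.resize(im,(800,600),interpolation=2))
go(.554,.206,.0495,1.571+.29)
```

```text
[0.55377757 0.20513574 0.1000141 ] 0.42831412707397043 [ 0.63584335  0.09085644 -0.71974567] [-0.003  0.002 -0.    -0.003 -0.    -0.002 -0.001]
shift [0.07 0.04 5.05] turn [ 0.     0.    -0.001] yawnow 1.86
```

View pics/w10b.png

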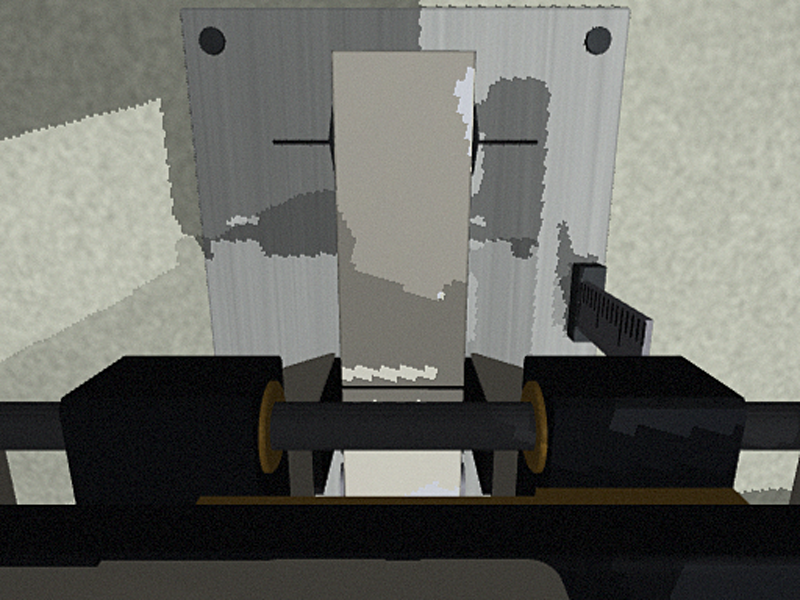

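Run:
```python
from m import *
c=ld('w10.npy')
y=.29;M=np.array([[np.cos(y),np.sin(y)],[-np.sin(y),np.cos(y)]]);o=np.array([.554,.206])
f=lambda p,z:((ray(c,sc(p,1.5625,1.5625,0,0),z)-o)@M.T).round(4)
print('bar',f([(333,51),(475,52),(343,387),(466,387)],.1211),'line',f([(273,142),(538,142)],.01),'tcp',M@(np.load('w10.npy')[:2]-o))
```

```text
bar [[-0.0198  0.0981]
 [ 0.0189  0.0978]
 [-0.0201 -0.0007]
 [ 0.0195 -0.0007]] line [[-0.0641  0.0797]
 [ 0.0655  0.0796]] tcp [-0.00046028 -0.00076456]
```

jog_arm --moves '[{"fingers": 0.5, "xyz": [0.08, 0.03, 2], "angular": [0, 0, 0]}, {"fingers": 0.5, "xyz": [0.08, 0.03, 4], "angular": [0, 0, 0]}, {"fingers": 0.5, "xyz": [0.08, 0.03, 4.7], "angular": [0, 0, 0]}, {"fingers": 0.5, "xyz": [0.08, 0.03, 5], "angular": [0, 0, 0]}, {"fingers": 0.5, "xyz": [0.08, 0.03, 5.05], "angular": [0, 0, 0]}, {"fingers": 0.5, "xyz": [0.08, 0.03, 5.05], "angular": [0, 0, 0]}, {"fingers": 0.5, "xyz": [0.08, 0.03, 5.05], "angular": [0, 0, 0]}, {"fingers": 0.5, "xyz": [0.08, 0.03, 5.05], "angular": [0, 0, 0]}]'

```text
clock: 38.52
position: [0.5539, 0.2063, 0.0496]
ee_rot: [1.877, 2.519, 0.0]
force: [0.0, 0.4, -0.7]
width: 0.429
```

```bash
python3 -c "
from h import *
s=arm.observe();print(s['position'],s['force'],s['width'])
go(.554,.206,.0489,1.571+.29)"
```

```text
[0.55390772 0.20634236 0.04963768] [ 0.04118891  0.43997544 -0.70035774] 0.4293963384899396
shift [-0.04 -0.    0.07] turn [ 0.  0. -0.] yawnow 1.861
```

Well centred. Lower the last 0.7 mm, release gently and rise.

jog_arm --moves '[{"fingers": 0.5, "xyz": [0, 0, 0.07], "angular": [0, 0, 0]}, {"fingers": 0.5, "xyz": [0, 0, 0.07], "angular": [0, 0, 0]}, {"fingers": 0.1, "xyz": [0, 0, 0.07], "angular": [0, 0, 0]}, {"fingers": 0, "xyz": [0, 0, 0.07], "angular": [0, 0, 0]}, {"fingers": -0.1, "xyz": [0, 0, 0.07], "angular": [0, 0, 0]}, {"fingers": -0.2, "xyz": [0, 0, 0.07], "angular": [0, 0, 0]}, {"fingers": -0.2, "xyz": [0, 0, 0.07], "angular": [0, 0, 0]}, {"fingers": -0.2, "xyz": [0, 0, -2], "angular": [0, 0, 0]}, {"fingers": -0.2, "xyz": [0, 0, -6], "angular": [0, 0, 0]}, {"fingers": -0.2, "xyz": [0, 0, -10], "angular": [0, 0, 0]}, {"fingers": -0.2, "xyz": [0, 0, -10], "angular": [0, 0, 0]}]'

```text
clock: 39.9
position: [0.5555, 0.2076, 0.1527]
ee_rot: [1.876, 2.517, 0.008]
force: [-0.1, -0.2, -0.1]
width: 0.599
```

```bash
python3 -c "
from h import *
s=arm.observe();print(s['position'],s['width'],s['joints'].round(2))
go(.6006,-.2047,.14,0.0)"
```

```text
[0.55553608 0.20764838 0.15269347] 0.5993995224231493 [-0.03  0.51 -0.61  1.69  0.33  1.04 -0.45]
shift [-40.8   -7.47   1.2 ] turn [ 0.003 -0.006  1.861] yawnow 1.861
```

jog_arm --moves '[{"fingers": -0.3, "xyz": [-4, -0.7, 0], "angular": [0, 0, 0.18]}, {"fingers": -0.3, "xyz": [-8, -1.5, 0], "angular": [0, 0, 0.36]}, {"fingers": -0.3, "xyz": [-12, -2.2, 0], "angular": [0, 0, 0.54]}, {"fingers": -0.3, "xyz": [-16, -3, 0], "angular": [0, 0, 0.72]}, {"fingers": -0.3, "xyz": [-20, -3.7, 0], "angular": [0, 0, 0.9]}, {"fingers": -0.3, "xyz": [-24, -4.4, 0], "angular": [0, 0, 1.08]}, {"fingers": -0.3, "xyz": [-28, -5.2, 0], "angular": [0, 0, 1.26]}, {"fingers": -0.3, "xyz": [-32, -5.9, 0], "angular": [0, 0, 1.44]}, {"fingers": -0.3, "xyz": [-36, -6.6, 0.6], "angular": [0, 0, 1.6]}, {"fingers": -0.3, "xyz": [-39, -7.2, 1.2], "angular": [0, 0, 1.75]}, {"fingers": -0.3, "xyz": [-40.8, -7.5, 1.2], "angular": [0, 0, 1.861]}, {"fingers": -0.3, "xyz": [-40.8, -7.5, 1.2], "angular": [0, 0, 1.861]}]'

```text
clock: 41.4
position: [0.5977, -0.2078, 0.1363]
ee_rot: [3.141, -0.004, -0.003]
force: [-0.4, 0.4, 0.6]
width: 0.651
```

jog_arm --moves '[{"fingers": -0.3, "xyz": [0, 0, 0], "angular": [0, 0, 0]}, {"fingers": -0.3, "xyz": [0, 0, 0], "angular": [0, 0, 0]}, {"fingers": -0.3, "xyz": [0, 0, 0], "angular": [0, 0, 0]}, {"fingers": -0.3, "xyz": [0, 0, 0], "angular": [0, 0, 0]}, {"fingers": -0.3, "xyz": [0, 0, 0], "angular": [0, 0, 0]}]'

```text
clock: 42.02
position: [0.5986, -0.206, 0.1375]
ee_rot: [3.142, -0.0, 0.0]
force: [-0.7, 0.3, -0.8]
width: 0.65
```

Run:
```python
from h import *
s,im=snap('wrist','pics/w11.png');print(s['position'],s['width'],s['dq'].round(3))
np.save('w11.npy',np.r_[s['position'],s['ee_rot']])
cv2.imwrite('pics/w11b.png',cv2.resize(im,(800,600),interpolation=2))
go(.6006,-.2047,.01,0.0)
```

```text
[ 0.59857644 -0.20595419  0.13748999] 0.6499590912363907 [ 0.002  0.002 -0.001 -0.     0.     0.001  0.001]
shift [ 0.2  -0.13 12.75] turn [-0. -0. -0.] yawnow -0.0
```

View pics/w11b.png

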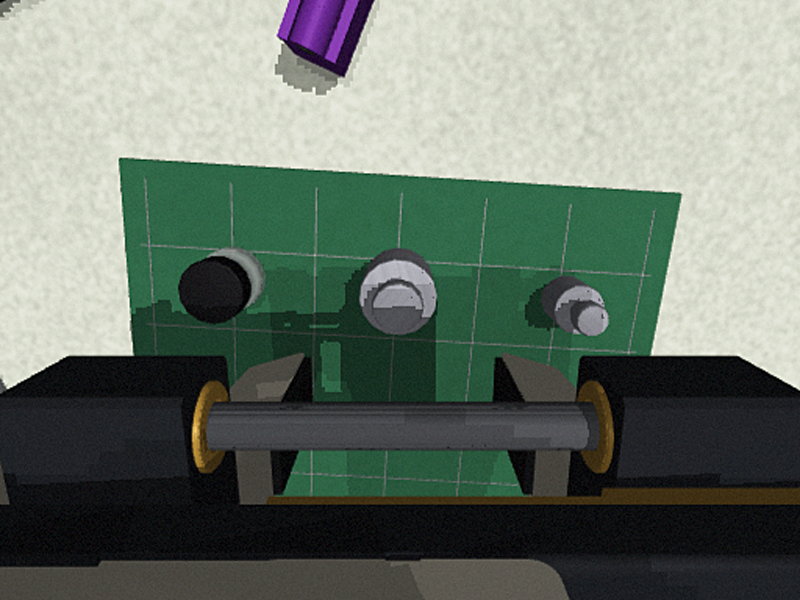

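Run:
```python
from m import *
c=ld('w11.npy')
f=lambda p,z:ray(c,sc(p,1.5625,1.5625,0,0),z).round(4)
print(f([(398.5,307),(372,307),(425,307)],.069),f([(361,298),(437,298)],.047))
```

```text
[[ 0.6019 -0.2049]
 [ 0.6019 -0.1919]
 [ 0.6019 -0.2178]] [[ 0.6009 -0.1849]
 [ 0.6009 -0.2251]]
```

jog_arm --moves '[{"fingers": -0.3, "xyz": [0.25, -0.1, 3], "angular": [0, 0, 0]}, {"fingers": -0.3, "xyz": [0.25, -0.1, 6], "angular": [0, 0, 0]}, {"fingers": -0.3, "xyz": [0.25, -0.1, 9], "angular": [0, 0, 0]}, {"fingers": -0.3, "xyz": [0.25, -0.1, 12], "angular": [0, 0, 0]}, {"fingers": -0.3, "xyz": [0.25, -0.1, 13.5], "angular": [0, 0, 0]}, {"fingers": -0.3, "xyz": [0.25, -0.1, 13.5], "angular": [0, 0, 0]}, {"fingers": -0.3, "xyz": [0.25, -0.1, 13.5], "angular": [0, 0, 0]}, {"fingers": -0.3, "xyz": [0.25, -0.1, 13.5], "angular": [0, 0, 0]}]'

```text
clock: 43.08
position: [0.6019, -0.2053, 0.0037]
ee_rot: [3.141, -0.001, 0.003]
force: [-0.8, 1.0, 0.1]
width: 0.649
```

jog_arm --moves '[{"fingers": 0, "xyz": [0, 0, 0], "angular": [0, 0, 0]}, {"fingers": 0.2, "xyz": [0, 0, 0], "angular": [0, 0, 0]}, {"fingers": 0.5, "xyz": [0, 0, 0], "angular": [0, 0, 0]}, {"fingers": 0.5, "xyz": [0, 0, 0], "angular": [0, 0, 0]}, {"fingers": 0.5, "xyz": [0, 0, 0], "angular": [0, 0, 0]}, {"fingers": 0.5, "xyz": [0, 0, 0], "angular": [0, 0, 0]}]' --grip_force 30

```text
clock: 43.82
position: [0.6013, -0.2046, 0.0028]
ee_rot: [-3.141, -0.0, -0.001]
force: [-0.9, 1.7, 4.9]
width: 0.451
```

```bash
python3 -c "
from h import *
s=arm.observe();print(s['position'],s['width'],s['force'])
go(.554,.206,.12,.29)"
```

```text
[ 0.60131636 -0.20458556  0.00280177] 0.45138351920564257 [-0.88571422  1.68353582  4.87101592]
shift [ -4.73 -41.06 -11.71] turn [-0.   -0.   -0.29] yawnow 0.0
```

jog_arm --moves '[{"fingers": 0.5, "xyz": [0, 0, -2], "angular": [0, 0, 0]}, {"fingers": 0.5, "xyz": [0, 0, -6], "angular": [0, 0, 0]}, {"fingers": 0.5, "xyz": [0, 0, -11.7], "angular": [0, 0, 0]}, {"fingers": 0.5, "xyz": [-0.6, -5, -11.7], "angular": [0, 0, -0.03]}, {"fingers": 0.5, "xyz": [-1.2, -10.5, -11.7], "angular": [0, 0, -0.07]}, {"fingers": 0.5, "xyz": [-1.8, -16, -11.7], "angular": [0, 0, -0.11]}, {"fingers": 0.5, "xyz": [-2.5, -21.5, -11.7], "angular": [0, 0, -0.15]}, {"fingers": 0.5, "xyz": [-3.1, -27, -11.7], "angular": [0, 0, -0.19]}, {"fingers": 0.5, "xyz": [-3.7, -32.5, -11.7], "angular": [0, 0, -0.23]}, {"fingers": 0.5, "xyz": [-4.3, -37.5, -11.7], "angular": [0, 0, -0.27]}, {"fingers": 0.5, "xyz": [-4.6, -40.2, -11.7], "angular": [0, 0, -0.29]}, {"fingers": 0.5, "xyz": [-4.73, -41.1, -11.7], "angular": [0, 0, -0.29]}]'

```text
clock: 45.32
position: [0.5532, 0.2079, 0.1199]
ee_rot: [-3.108, -0.458, 0.0]
force: [0.1, -0.2, -5.5]
width: 0.454
```

jog_arm --moves '[{"fingers": 0.5, "xyz": [0, 0, 0], "angular": [0, 0, 0]}, {"fingers": 0.5, "xyz": [0, 0, 0], "angular": [0, 0, 0]}, {"fingers": 0.5, "xyz": [0, 0, 0], "angular": [0, 0, 0]}, {"fingers": 0.5, "xyz": [0, 0, 0], "angular": [0, 0, 0]}, {"fingers": 0.5, "xyz": [0, 0, 0], "angular": [0, 0, 0]}, {"fingers": 0.5, "xyz": [0, 0, 0], "angular": [0, 0, 0]}]'

```text
clock: 46.08
position: [0.5539, 0.2059, 0.1194]
ee_rot: [3.109, 0.453, 0.0]
force: [-0.6, 0.3, -5.6]
width: 0.453
```

Run:
```python
from h import *
s,im=snap('wrist','pics/w12.png');print(s['position'],s['width'],s['force'],s['dq'].round(3))
np.save('w12.npy',np.r_[s['position'],s['ee_rot']])
cv2.imwrite('pics/w12b.png',cv2.resize(im,(800,600),interpolation=2))
go(.554,.206,.0705,.29)
```

```text
[0.5539037  0.20588815 0.11941905] 0.4533770961695836 [-0.55351309  0.27756503 -5.57210611] [-0.001  0.     0.001  0.001 -0.001 -0.    -0.001]
shift [ 0.01 -0.    4.89] turn [ 0.  0. -0.] yawnow 0.29
```

View pics/w12b.png

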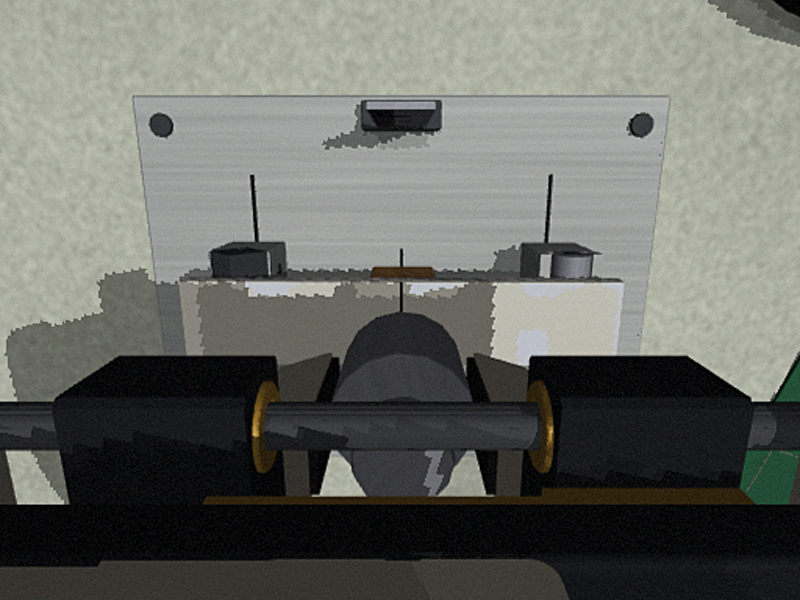

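The bar lies on both supports with its mid line at column 402, in line with the cross, and the weight is above it. One numeric check, then lower.

Run:
```python
from m import *
c=ld('w12.npy')
y=.29;M=np.array([[np.cos(y),np.sin(y)],[-np.sin(y),np.cos(y)]]);o=np.array([.554,.206])
f=lambda p,z:((ray(c,sc(p,1.5625,1.5625,0,0),z)-o)@M.T).round(4)
print('bar',f([(180,281),(624,282),(402,283)],.07),'lines',f([(252,176),(257,241),(550,176),(546,241),(402,252)],.01))
print('knife R bottom',f([(285,243)],.01),'roller L bottom',f([(521,243)],.01),'weight bottom',f([(402,313),(340,370),(467,370)],.1196),'tcp',M@(np.load('w12.npy')[:2]-o))
```

```text
bar [[ 0.02    0.0978]
 [ 0.0194 -0.0991]
 [ 0.019  -0.0006]] lines [[ 0.0644  0.0794]
 [ 0.0297  0.0792]
 [ 0.0643 -0.0796]
 [ 0.0296 -0.0799]
 [ 0.0235 -0.0006]]
knife R bottom [[0.0286 0.0639]] roller L bottom [[ 0.0285 -0.0662]] weight bottom [[ 0.0191 -0.0007]
 [-0.0023  0.0218]
 [-0.0024 -0.0241]] tcp [-1.24262357e-04 -7.96396120e-05]
```

jog_arm --moves '[{"fingers": 0.5, "xyz": [0.08, 0, 2], "angular": [0, 0, 0]}, {"fingers": 0.5, "xyz": [0.08, 0, 4], "angular": [0, 0, 0]}, {"fingers": 0.5, "xyz": [0.08, 0, 4.6], "angular": [0, 0, 0]}, {"fingers": 0.5, "xyz": [0.08, 0, 4.8], "angular": [0, 0, 0]}, {"fingers": 0.5, "xyz": [0.08, 0, 4.88], "angular": [0, 0, 0]}, {"fingers": 0.5, "xyz": [0.08, 0, 4.88], "angular": [0, 0, 0]}, {"fingers": 0.5, "xyz": [0.08, 0, 4.88], "angular": [0, 0, 0]}, {"fingers": 0.5, "xyz": [0.08, 0, 4.88], "angular": [0, 0, 0]}]'

```text
clock: 47.12
position: [0.5548, 0.2062, 0.0709]
ee_rot: [-3.109, -0.453, -0.001]
force: [-0.7, 0.4, -5.4]
width: 0.451
```

```bash
python3 -c "
from h import *
s=arm.observe();print(s['position'],s['force'],s['width'])
go(.5548,.2062,.0698,.29)"
```

```text
[0.55476397 0.20620898 0.07085304] [-0.66583562  0.42674663 -5.37583769] 0.45116409043202055
shift [0.   0.   0.11] turn [ 0. -0. -0.] yawnow 0.29
```

jog_arm --moves '[{"fingers": 0.5, "xyz": [0, 0, 0.06], "angular": [0, 0, 0]}, {"fingers": 0.5, "xyz": [0, 0, 0.11], "angular": [0, 0, 0]}, {"fingers": 0.5, "xyz": [0, 0, 0.11], "angular": [0, 0, 0]}, {"fingers": 0.5, "xyz": [0, 0, 0.11], "angular": [0, 0, 0]}]'

```text
clock: 47.62
position: [0.5547, 0.2063, 0.0697]
ee_rot: [-3.109, -0.454, -0.0]
force: [-0.6, 0.1, -2.1]
width: 0.448
```

jog_arm --moves '[{"fingers": 0.08, "xyz": [0, 0, 0], "angular": [0, 0, 0]}, {"fingers": 0.0, "xyz": [0, 0, 0], "angular": [0, 0, 0]}, {"fingers": -0.1, "xyz": [0, 0, 0], "angular": [0, 0, 0]}, {"fingers": -0.3, "xyz": [0, 0, 0], "angular": [0, 0, 0]}, {"fingers": -0.3, "xyz": [0, 0, 0], "angular": [0, 0, 0]}, {"fingers": -0.3, "xyz": [0, 0, 0], "angular": [0, 0, 0]}, {"fingers": -0.3, "xyz": [0, 0, -2], "angular": [0, 0, 0]}, {"fingers": -0.3, "xyz": [0, 0, -6], "angular": [0, 0, 0]}, {"fingers": -0.3, "xyz": [0, 0, -11], "angular": [0, 0, 0]}, {"fingers": -0.3, "xyz": [-4, 0, -14], "angular": [0, 0, 0]}, {"fingers": -0.3, "xyz": [-9, 0, -15], "angular": [0, 0, 0]}, {"fingers": -0.3, "xyz": [-9, 0, -15], "angular": [0, 0, 0]}]'

```text
clock: 49.12
position: [0.4659, 0.1798, 0.2207]
ee_rot: [3.108, 0.455, 0.001]
force: [1.0, -0.0, -0.4]
width: 0.651
```

jog_arm --moves '[{"fingers": -0.3, "xyz": [0, 0, 0], "angular": [0, 0, 0]}, {"fingers": -0.3, "xyz": [0, 0, 0], "angular": [0, 0, 0]}, {"fingers": -0.3, "xyz": [0, 0, 0], "angular": [0, 0, 0]}, {"fingers": -0.3, "xyz": [0, 0, 0], "angular": [0, 0, 0]}, {"fingers": -0.3, "xyz": [0, 0, 0], "angular": [0, 0, 0]}]'

```text
clock: 49.75
position: [0.4685, 0.1805, 0.2193]
ee_rot: [3.109, 0.454, -0.001]
force: [0.2, 0.7, 0.9]
width: 0.65
```

Run:
```python
from h import *
s,im=snap('wrist','pics/w13.png');print(s['position'],s['width'],s['force'])
np.save('w13.npy',np.r_[s['position'],s['ee_rot']])
s2,i2=snap('side','pics/s13.png')
cv2.imwrite('pics/c13.png',np.hstack([cv2.resize(im[:300],(480,281),interpolation=2),cv2.resize(i2[100:220,200:337],(320,281),interpolation=2)]))
```

```text
[0.46847646 0.18052959 0.21930594] 0.6502210513706315 [0.24901473 0.71048972 0.85180216]
```

View pics/c13.png

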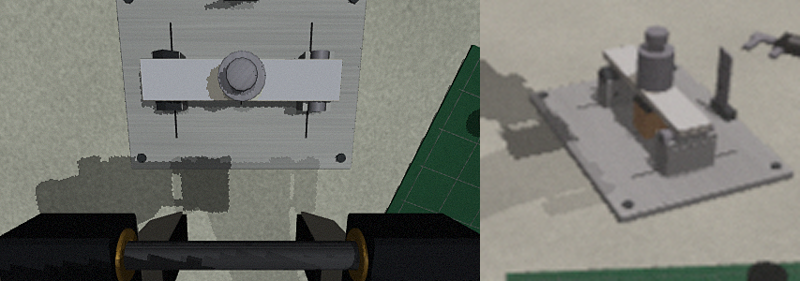

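The last picture shows the bar (columns 140–342) across both supports. The weight stands upright at column 241, which is mid-span, and the gripper is clear. Handing in.

```bash
python3 -c "
from h import *
print(job.sign_off(), arm.observe()['clock'])"
```

```text
the job is handed in; nothing more can be done
the job is handed in; nothing more can be done
```

The bending test is set up as asked, in the order asked, and I handed it in at about 50 s on the robot's clock. The knife-edge support is on the left line, the roller support on the right, and the catch block on the cross. The white bar lies across both supports with the larger weight upright on its mid-span line. I never touched the smaller weight or the look-alikes.

**First knife grasp:** it slipped off because the fingertips sit about 14 mm behind the reported TCP, not 17 mm ahead as stated. I worked this out from the pictures, and every later grasp was made lower and held at the expected width.

**Knife position:** it first landed about 1.5 mm off its line, so I re-gripped it in place to centre it.

**Last checks:**
- **Before the weight went on:** the knife, roller and bar measured within about 1.5 mm of nominal. The arm's own reading put the catch block about 1 mm from the cross.
- **Arm against camera:** the two disagreed by 1–2 mm, which is about the calibration accuracy.
- **After release:** the final wrist and side pictures, judged by eye, show the weight upright at mid-span, the overhangs equal and the gripper clear.

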